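# Check in a lot of lens cartons

### The job

Check in this lot of lens cartons: put every burst carton (lid flap sprung open) into the grey reject bin, and stack all the sealed ones, lying on a long side, squarely one on another in a single column inside the rectangle drawn on the scale's plate. When the whole lot is sorted, turn the scale's selector so that its pointer is at the long white rib (weigh), and leave the camera and the lens that stand among the cartons where they are.

Things in the scene. Friction and masses are not known exactly. Their poses are not given: they have to be found in the camera images.
- carton_a: cardboard lens carton, 110 mm long, 50 x 50 mm square section, about 0.2 kg, sealed shut with a strip of tape along the top; it lies on a long side. Origin at its centre, x along its length. It may be absent.
- carton_b: cardboard lens carton, 110 mm long, 50 x 50 mm square section, about 0.2 kg, sealed shut with a strip of tape along the top; it lies on a long side. Origin at its centre, x along its length. It may be absent.
- carton_c: cardboard lens carton, 110 mm long, 50 x 50 mm square section, about 0.2 kg, sealed shut with a strip of tape along the top; it lies on a long side. Origin at its centre, x along its length. It may be absent.
- carton_d: cardboard lens carton, 110 mm long, 50 x 50 mm square section, about 0.2 kg, sealed shut with a strip of tape along the top; it lies on a long side. Origin at its centre, x along its length. It may be absent.
- burst_a: burst carton (reject): the same carton, 110 x 50 x 50 mm, about 0.2 kg, but one end of its lid has sprung open: a flap as wide as the carton stands up from the +x end of the top, to 33 mm above the top and 13 mm beyond the end, beside a dark mouth. Origin at the centre of the 110 x 50 x 50 mm box, x along its length towards the flap, z up at the start. It may be absent.
- burst_b: burst carton (reject): the same carton, 110 x 50 x 50 mm, about 0.2 kg, but one end of its lid has sprung open: a flap as wide as the carton stands up from the +x end of the top, to 33 mm above the top and 13 mm beyond the end, beside a dark mouth. Origin at the centre of the 110 x 50 x 50 mm box, x along its length towards the flap, z up at the start. It may be absent.
- burst_c: burst carton (reject): the same carton, 110 x 50 x 50 mm, about 0.2 kg, but one end of its lid has sprung open: a flap as wide as the carton stands up from the +x end of the top, to 33 mm above the top and 13 mm beyond the end, beside a dark mouth. Origin at the centre of the 110 x 50 x 50 mm box, x along its length towards the flap, z up at the start. It may be absent.
- bin: the reject bin: a fixed open grey tote, outside 295 mm (its x) x 180 mm (its y), 65 mm high, walls and floor 5 mm. Origin at the centre of its underside. It stands at the left or right side of the lot, the scale at the other.
- bin_in (a point): centre of the bin's inner floor (285 x 170 mm), axes as the bin's; the rim is 60 mm above it.
- scale: the bench scale, fixed, 340 x 190 mm, grey: a square steel weighing plate at its far end and a grey console, top 44 mm high, with a black selector knob at the end nearer the robot. Origin at table height midway between plate and console; x from console to plate.
- plate (a point): centre of the top of the steel weighing plate (155 x 180 mm, 44 mm above the table), axes as the scale's. A dark rectangle 118 mm long (along y) and 60 mm wide (along x) is drawn on the plate round this point: the place of the column of cartons.
- selector (a joint): the scale's black selector knob: 0 to 1.8 rad, grows clockwise seen from above, stays where it is left. Its marks lie at 0, 0.6, 1.2 and 1.8: small white dots, except the weighing position at 1.2, which is a white raised rib 22 mm long, 8 mm wide. It starts between 0 and 0.5.
- selector_grip (a point): on the selector's axis at the height to grip, 81 mm above the table. The grip is an upright bar 53 mm long, 14 mm thick, from 25 mm below to 7 mm above this point, on a disc 56 mm across. This point turns with the knob: its x lies along the bar, and the pointer, a white line on the bar's top, is on the -x half.
- weigh_mark (a point): middle of the white rib on the console that marks the weighing position, 53 mm from the selector's axis.
- camera: bystander: a black camera body, 115 mm long (its x), about 70 mm deep with its lens, 75 mm high, 0.75 kg, standing among the cartons. Origin under its middle.
- zoom_lens: bystander: a black zoom lens standing on end, 72 mm across, 78 mm high, 0.7 kg, among the cartons. Origin at the centre of its underside.
Not all that is in view belongs to the job. Leave any blue or turquoise look-alike of the carton_a alone.

How it is judged (in metres and radians):
On the way, in this order (a step that is already met when the one before it is completed fails the run):
1. every burst carton is in the reject bin and every sealed carton is in the column on the scale (horizontal distance between each of carton_a, carton_b, carton_c, carton_d and plate below 0.016 m and angle between the x axis of each of carton_a, carton_b, carton_c, carton_d and the y axis of plate, either way round below 0.16 rad and linear speed of each of carton_a, carton_b, carton_c, carton_d, burst_a, burst_b, burst_c below 0.03 m/s and x of burst_a in the frame of bin_in between -0.14 and 0.14 m and y of burst_a in the frame of bin_in between -0.083 and 0.083 m and z of burst_a in the frame of bin_in between 0 and 0.13 m and x of burst_b in the frame of bin_in between -0.14 and 0.14 m and y of burst_b in the frame of bin_in between -0.083 and 0.083 m and z of burst_b in the frame of bin_in between 0 and 0.13 m and x of burst_c in the frame of bin_in between -0.14 and 0.14 m and y of burst_c in the frame of bin_in between -0.083 and 0.083 m and z of burst_c in the frame of bin_in between 0 and 0.13 m), for 0.2 s.
2. then the selector is turned to the weigh mark (value of joint selector between 1.05 and 1.35 rad), for 0.2 s.
At the end, for the whole second after the job is handed in: Sealed cartons: centre within 16 mm horizontally of the drawn rectangle's centre, length within 9 degrees of its length. Burst cartons: centre inside the bin's walls, less than 130 mm above its floor. All at rest. Selector at 1.2 +/- 0.15 rad (all of step 1 and all of step 2); the robot touches nothing.
It fails at once if the camera or the zoom lens is shoved more than 6 cm or knocked over (distance of any of camera, zoom_lens from where it was at the start of the episode above 0.06 m or angle between any of camera, zoom_lens's own z axis and vertical above 0.6 rad).
Of carton_a, carton_b, carton_c, carton_d, burst_a, burst_b, burst_c only 5 to 7 are there at a start; the rules pass over those that are not, and their reading is None.
At some moment in a run one of burst_a, burst_b, burst_c may be knocked a few centimetres aside while the robot is not near it.
Once in a run the grip may slacken for a moment while it holds something.
It also fails if it takes over 210 s, if anything falls off the work surface, if the arm or the gripper's body presses on something with over 40 N, if the wrist force passes 120 N, or if a joint passes its speed limit or range.

### The arm

A 7-joint arm with a two-finger parallel gripper is mounted at the origin on the work surface. World frame = base frame: x ahead of the robot, y to its left, z up, the work surface at z = 0. Lengths are in mm, angles in rad, forces in N, time in s.
With the tool pointing down it reaches from about 400 to 900 mm from the base axis. Payload 5.6 kg.
Tool frame: the origin (TCP) lies midway between the tips of the shut fingers; the grasp point (between the pads) lies behind it (r.grip_point_offset is the x of the grasp point in the tool frame, in mm); x points along the fingers, y is the direction in which the jaws open and shut, and the axes are right-handed (so a half turn about x gives the same grasp; the last joint's range is limited). The gripper opens to 92 mm and grips with 3 to 60 N. Pads are 20 mm wide; open, the fingers measure 128 mm over their backs; the gripper's body (75 mm by 189 mm) begins 69 mm behind the grasp point.
Start: joints at [1.303, 0.468, -0.012, 1.603, 0.006, 1.071, -0.056], TCP at [144.849, -633.662, 214.592] pointing down, gripper open.
Joint ranges: [-2.53, 2.53], [-0.31, 2.02], [-1.57, 1.55], [0.28, 2.44], [-1.29, 4.43], [0.15, 1.84], [-2.92, 2.92]. Speed limits (rad/s): [2.57, 2.57, 3.14, 3.14, 3.14, 3.14, 3.14].

### API

Orientations are given as a 3x3 rotation matrix whose columns are the frame's x, y, z axes.
In Python, from rig import r gives the robot as it stands.
- The arm moves only by the tool carry_out, never from a script. Its argument "series" is a list that holds one entry, the list of rows, each a list of 7 numbers: the turn, a rotation vector about the tool's x, y, z as a fraction of full scale, then the shift along the tool's x, y, z as a fraction of full scale, then the opening, from 0 (shut) to 1 (fully open). A call has 1 to 20 rows; each row is the pose to reach, as a shift and turn from the pose commanded when the call began, along the tool's axes at that moment, turning the shorter way round; what a row does not reach only later rows make up. Full scale, the value 1, is 0.6 m for a shift and pi rad for a turn. A row lasts 1/12 s, in which the tool goes at most 41.7 mm and 7.16 degrees, less where a joint would pass 70% of its speed; a pose out of reach is approached as far as the arm can. A call with a number of a shift or a turn outside -1 to 1 is refused whole. A call with a gripper value outside its range is refused whole. The fingers move at their own pace and stop on an object; the grip force is fixed at half the most. Time passes only in rows, so rows that repeat a pose let the fingers close. It gives the time, the measured TCP pose, the force and the opening at its end, in the units of the state.
- r.state(): the state, without advancing time (a new reading comes with each control period).
- r.get_image(name): name is "scene" or "side" or "wrist"; returns the picture (384x512x3 uint8, red, green, blue); there is no depth.
- r.get_calibration(name): a dict with "fx", "fy", "cx", "cy" (pixels), "T" (4x4, takes a point from camera to world coordinates); the wrist camera has in their place "T_tool_cam" (4x4, takes a point from camera to tool coordinates, whose origin is the TCP and whose axes are the tool frame's). Camera axes: x right, y down, z forward; pixel columns grow to the right and rows downward; lengths in mm; the calibration is good to about 2 mm. A picture is of the moment at which its call begins: read the wrist's pose just before it. get_calibration takes no time and is no camera call.
- r.finish_job(): hands the job in, once; it reports no verdict.
The state is a dict: "t": time; "joint_pos": joint angles; "qd": joint speeds; "effort": joint torques, N m; "tcp_pos": TCP position; "orientation": TCP orientation; "wrist_force": force on the tool from outside, world axes, zero at the start; "ft_torque": the same for the moment, N m; "width": finger opening in mm.
Only numpy, scipy, OpenCV 4.12 (cv2) and the standard library are available. Lean on these libraries where they do the work, as an engineer would, in place of code of your own. Each camera call takes 0.05 s, during which the arm holds its last target.

## Working session

There is one attempt and no reset: what is moved stays moved. The work goes in short steps, Python scripts to look and compute and a tool call to move; the robot and the scene stay as the last step left them, time stands still between calls to the robot, and variables do not carry over. Pictures are saved under pics/ and viewed, and the job is handed in when it is done.

Besides the shell and the picture viewer there is one more tool, called after ">>>" as name(argument=value, ...) on one line, values as JSON. carry_out: Moves the arm, as the interface text tells. Its arguments: {"type":"object","properties":{"series":{"type":"array","items":{"type":"array","items":{"type":"array","items":{"type":"number"}}}}},"required":["series"]}

```bash
ls; mkdir -p pics; python3 - <<'E'
from rig import r
import cv2,numpy as np
s=r.state()
for k,v in s.items(): print(k,np.round(v,3).tolist())
print(r.grip_point_offset)
for n in ["scene","side","wrist"]:
    im=r.get_image(n); cv2.imwrite(f"pics/{n}0.png",im[:,:,::-1])
    c=r.get_calibration(n); print(n,{k:np.round(v,3).tolist() for k,v in c.items()})
E
```

```text
pics
t 0.0
joint_pos [1.303, 0.468, -0.012, 1.604, 0.006, 1.071, -0.056]
qd [0.002, -0.001, -0.001, 0.002, -0.002, -0.003, -0.001]
effort [0.0, -52.058, -0.012, -24.375, -0.057, 0.017, 0.0]
tcp_pos [144.698, -633.107, 213.658]
orientation [[-0.001, 0.223, -0.975], [0.002, -0.975, -0.223], [-1.0, -0.002, 0.0]]
wrist_force [0.076, 0.121, -0.458]
ft_torque [-0.055, 0.019, -0.02]
width 92.016
-18.700000000000003
scene {'fx': 380.637, 'fy': 380.637, 'cx': 250.724, 'cy': 194.495, 'T': [[0.379, 0.734, -0.564, 1057.382], [0.925, -0.307, 0.221, -336.333], [-0.011, -0.606, -0.795, 899.378], [0.0, 0.0, 0.0, 1.0]]}
side {'fx': 411.735, 'fy': 411.735, 'cx': 252.717, 'cy': 192.053, 'T': [[-0.897, -0.347, 0.275, 119.966], [-0.442, 0.691, -0.572, 637.055], [0.009, -0.635, -0.773, 1086.395], [0.0, 0.0, 0.0, 1.0]]}
wrist {'fx': 268.844, 'fy': 268.844, 'cx': 255.597, 'cy': 190.555, 'T_tool_cam': [[-0.0, -0.268, 0.964, -169.059], [1.0, -0.001, -0.0, -0.542], [0.001, 0.964, 0.268, -75.119], [0.0, 0.0, 0.0, 1.0]]}
```

View pics/scene0.png

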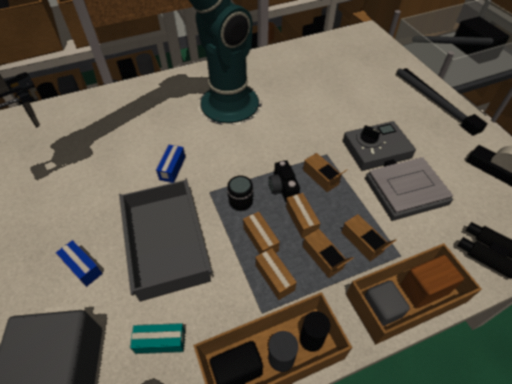

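View pics/side0.png

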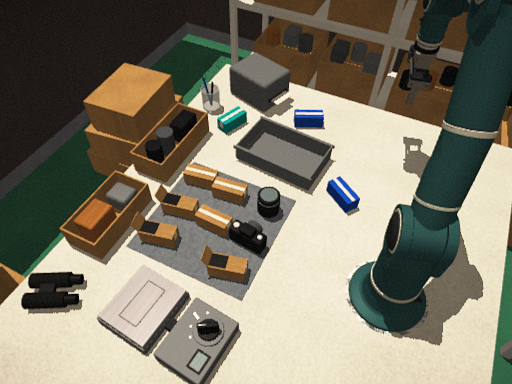

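View pics/wrist0.png

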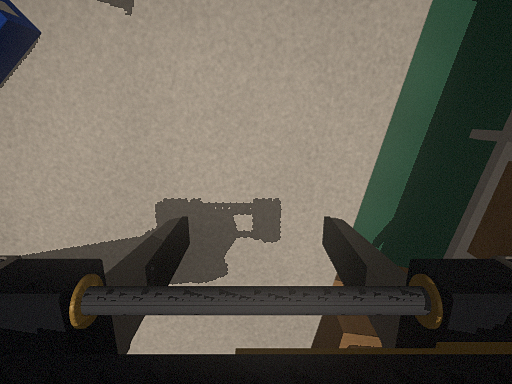

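Three sealed cartons (scene px ≈ (262,232), (302,213), (275,272)) and three burst ones ((322,170), (367,237), (325,253)). The bin is at (165,238), the plate at (408,187), and the knob at (372,133). The blue and turquoise look-alikes lie outside the mat. I'll zoom in on the lot.

```bash
cat > h.py <<'E'
from rig import r
import numpy as np,cv2
def ray(n,uv,T=None):
    c=r.get_calibration(n); T=c["T"] if T is None else T
    uv=np.atleast_2d(np.array(uv,float))
    d=np.c_[(uv[:,0]-c["cx"])/c["fx"],(uv[:,1]-c["cy"])/c["fy"],np.ones(len(uv))]@np.array(T)[:3,:3].T
    return np.array(T)[:3,3],d
def onz(n,uv,z,T=None):
    o,d=ray(n,uv,T); return o+d*((z-o[2])/d[:,2])[:,None]
def wT():
    s=r.state(); W=np.eye(4); W[:3,:3]=s["orientation"]; W[:3,3]=s["tcp_pos"]
    return W@np.array(r.get_calibration("wrist")["T_tool_cam"])
def proj(n,P,T=None):
    c=r.get_calibration(n); T=np.array(c["T"] if T is None else T)
    p=(np.atleast_2d(P)-T[:3,3])@T[:3,:3]
    return np.c_[p[:,0]/p[:,2]*c["fx"]+c["cx"],p[:,1]/p[:,2]*c["fy"]+c["cy"]]
def crop(im,x0,y0,x1,y1,k,name):
    cv2.imwrite(name,cv2.resize(im[y0:y1,x0:x1,::-1],None,fx=k,fy=k,interpolation=cv2.INTER_CUBIC))
E
python3 - <<'E'
import cv2
from h import *
a=cv2.imread('pics/scene0.png')[:,:,::-1];crop(a,210,145,410,310,4,'pics/sc_a.png')
crop(a,330,110,460,220,6,'pics/sc_b.png')
a=cv2.imread('pics/side0.png')[:,:,::-1];crop(a,125,150,305,300,4,'pics/si_a.png');crop(a,90,255,250,384,5,'pics/si_b.png')
E
```

```text
(no output)
```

View pics/sc_a.png

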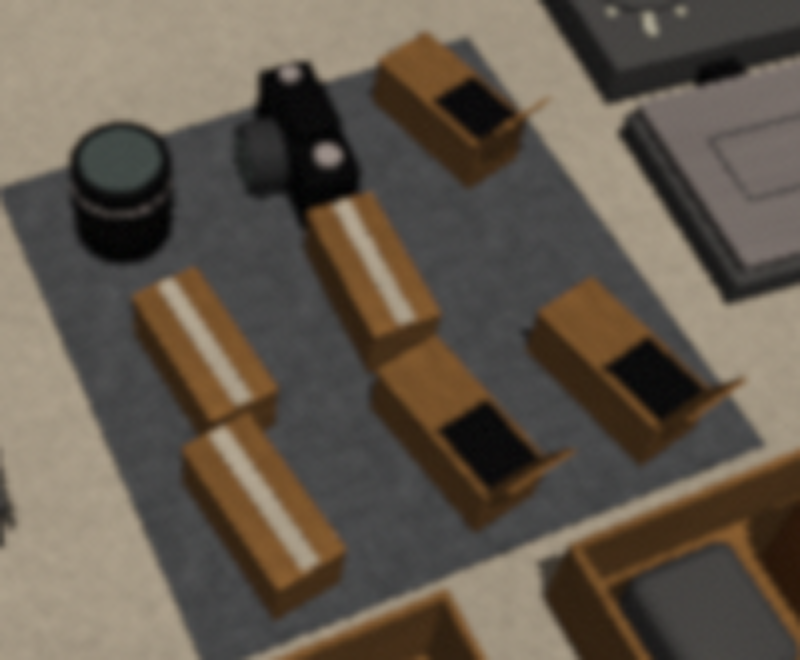

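View pics/sc_b.png

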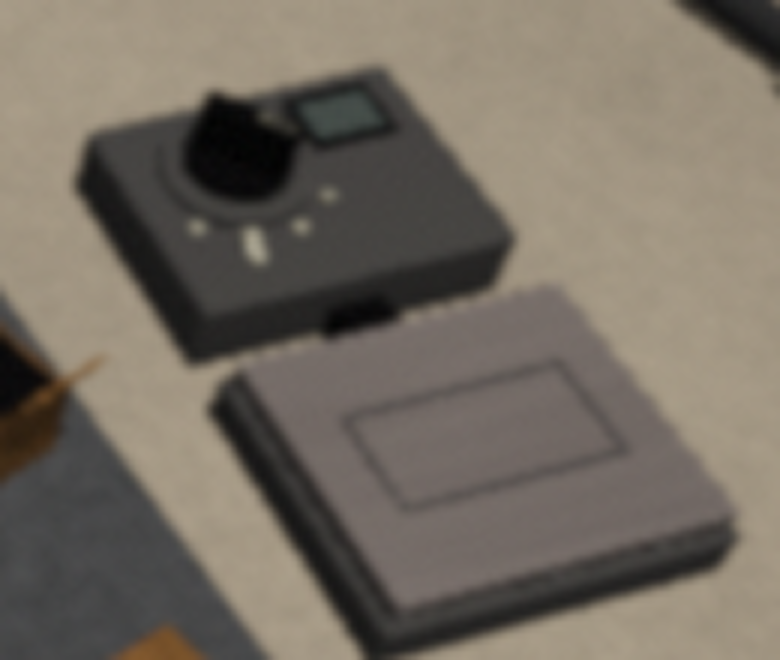

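View pics/si_a.png

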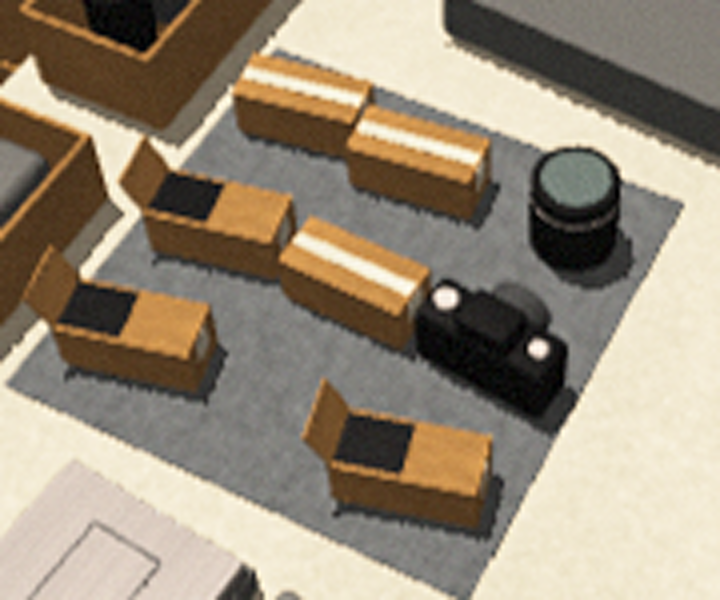

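View pics/si_b.png

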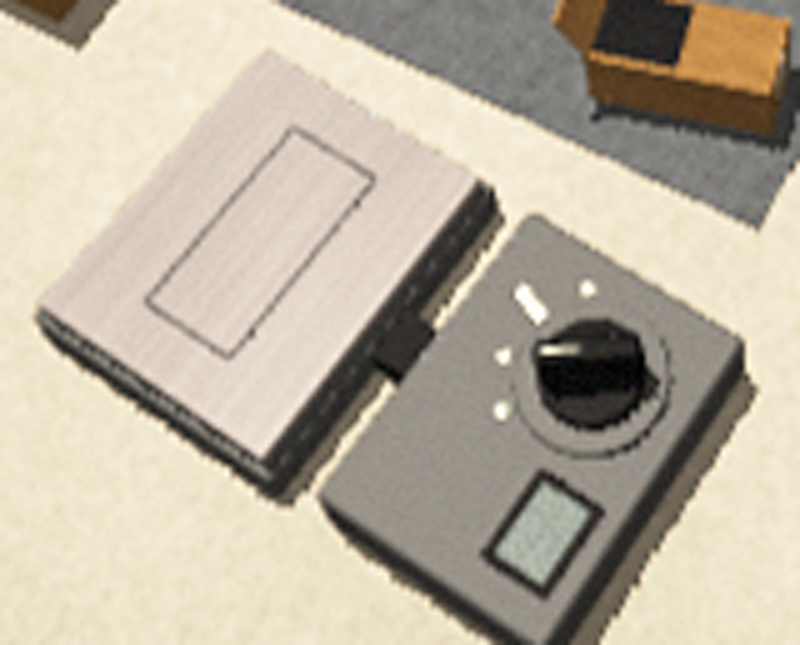

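```bash
cat > m0.py <<'E'
from h import *
def cc(pts,x0,y0,k): return (np.array(pts,float)+.5)/k+[x0-.5,y0-.5]
SC={'S1':[(183,450),(245,417),(345,548),(278,586)],'S2':[(133,297),(193,268),(277,390),(212,418)],'S3':[(308,207),(370,192),(440,315),(375,340)],
'B1':[(375,375),(435,338),(538,462),(480,495)],'B2':[(537,315),(595,280),(705,390),(640,430)],'B3':[(375,68),(425,35),(520,118),(468,155)]}
SI={'S1':[(373,88),(358,125),(233,95),(250,55)],'S2':[(490,140),(480,182),(348,150),(368,105)],'S3':[(430,270),(412,312),(281,258),(310,218)],
'B1':[(295,195),(278,238),(145,210),(165,173)],'B2':[(213,303),(200,348),(55,320),(72,283)],'B3':[(492,435),(488,482),(330,462),(345,414)]}
def rep(nm,P):
    c=P.mean(0); e=[np.linalg.norm(P[(i+1)%4]-P[i]) for i in range(4)]
    L=P[3]+P[2]-P[0]-P[1]; L=(P[2]+P[3])/2-(P[0]+P[1])/2
    print(nm,c.round(0),'edges',np.round(e),'yaw %.1f'%np.degrees(np.arctan2(L[1],L[0])))
for k in SC:
    rep(k+' scene',onz('scene',cc(SC[k],210,145,4),50)); rep(k+' side ',onz('side',cc(SI[k],125,150,4),50))
# rectangle
rep('rect scene',onz('scene',cc([(345,415),(560,360),(628,450),(408,510)],330,110,6),44))
rep('rect side',onz('side',cc([(295,127),(375,180),(230,357),(147,300)],90,255,5),44))
rep('plate side',onz('side',cc([(272,52),(485,185),(265,460),(42,315)],90,255,5),44))
mk={'0':(501,411),'.6':(503,357),'1.2':(531,304),'1.8':(587,288)}
print('marks side',{k:onz('side',cc([v],90,255,5),45)[0].round(0) for k,v in mk.items()})
mk={'0':(329,195),'.6':(302,226),'1.2':(257,247),'1.8':(198,228)}
print('marks scene',{k:onz('scene',cc([v],330,110,6),45)[0].round(0) for k,v in mk.items()})
print('ptr side',onz('side',cc([(540,350),(580,349)],90,255,5),88).round(0))
# bin rim corners
print('bin scene',onz('scene',[(120,195),(187,181),(211,271),(136,297)],65).round(0))
print('bin side',onz('side',[(236,151),(265,119),(333,153),(307,187)],65).round(0))
E
python3 m0.py
python3 - <<'E'
import cv2
from h import *
a=cv2.imread('pics/scene0.png')[:,:,::-1];crop(a,110,170,220,305,4,'pics/sc_c.png')
a=cv2.imread('pics/side0.png')[:,:,::-1];crop(a,225,110,345,200,6,'pics/si_c.png')
E
```

```text
S1 scene [ 690. -132.   50.] edges [ 46. 106.  47. 105.] yaw 9.8
S1 side  [ 685. -129.   50.] edges [ 43. 112.  47. 114.] yaw 8.2
S2 scene [ 573. -121.   50.] edges [ 47. 109.  46. 105.] yaw 6.7
S2 side  [ 568. -122.   50.] edges [ 45. 114.  51. 110.] yaw 7.7
S3 scene [558.  10.  50.] edges [ 46. 110.  48. 116.] yaw -2.7
S3 side  [554.   8.  50.] edges [ 41. 115.  44. 109.] yaw -0.3
B1 scene [685.   5.  50.] edges [ 50. 105.  44. 102.] yaw 10.0
B1 side  [681.   6.  50.] edges [ 44. 112.  40. 109.] yaw 13.4
B2 scene [684. 124.  50.] edges [ 51. 102.  55. 100.] yaw 9.8
B2 side  [682. 124.  50.] edges [ 41. 115.  35. 112.] yaw 15.4
B3 scene [444. 130.  50.] edges [ 53. 103.  54. 103.] yaw 13.3
B3 side  [438. 132.  50.] edges [ 38. 113.  40. 108.] yaw 17.9
rect scene [586. 344.  44.] edges [118.  59. 118.  60.] yaw -5.9
rect side [586. 340.  44.] edges [ 58. 116.  58. 118.] yaw 84.6
plate side [581. 343.  44.] edges [153. 176. 149. 182.] yaw 84.5
marks side {'0': array([423., 363.,  45.]), '.6': array([436., 339.,  45.]), '1.2': array([438., 308.,  45.]), '1.8': array([416., 288.,  45.])}
marks scene {'0': array([422., 366.,  45.]), '.6': array([436., 341.,  45.]), '1.2': array([439., 311.,  45.]), '1.8': array([416., 291.,  45.])}
ptr side [[409. 340.  88.]
 [391. 331.  88.]]
bin scene [[ 327. -438.   65.]
 [ 351. -253.   65.]
 [ 642. -279.   65.]
 [ 637. -459.   65.]]
bin side [[ 617. -260.   65.]
 [ 599. -459.   65.]
 [ 310. -403.   65.]
 [ 335. -218.   65.]]
```

View pics/sc_c.png

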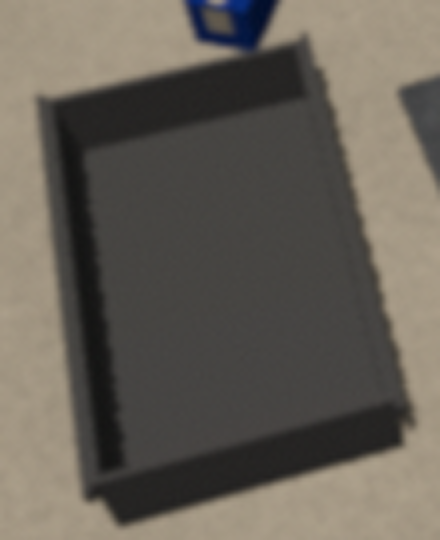

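View pics/si_c.png

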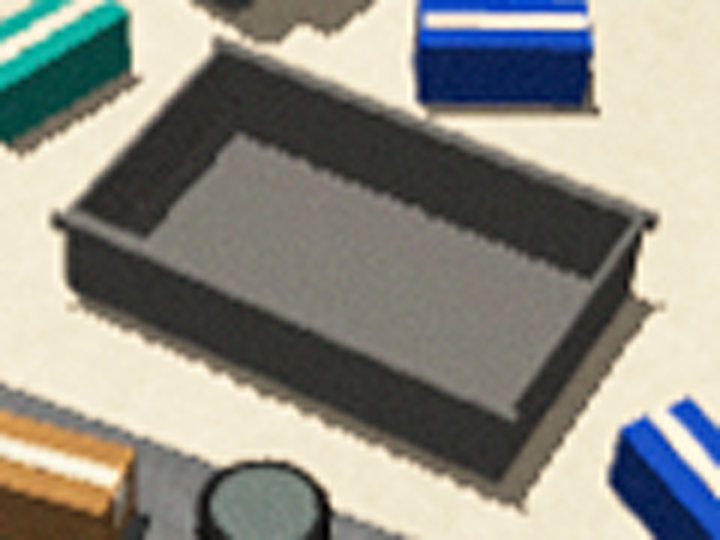

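```bash
cat >> h.py <<'E'
from scipy.spatial.transform import Rotation as Ro
def move(p,jaw):
    """rows numbers for tip target p (mm), jaw yaw deg, tool down"""
    s=r.state(); R0=np.array(s["orientation"]); a=np.radians(jaw)
    R1=np.array([[0,np.cos(a),np.sin(a)],[0,np.sin(a),-np.cos(a)],[-1,0,0.]])
    w=Ro.from_matrix(R0.T@R1).as_rotvec()/np.pi; d=R0.T@(np.array(p)-s["tcp_pos"])
    n=max(np.linalg.norm(d)/41.7,np.degrees(np.linalg.norm(w)*np.pi)/7.16)
    print(np.round(w,4).tolist()+np.round(d/600,4).tolist(),'rows>=%.1f'%n,'width %.1f'%s["width"],'t %.1f'%s["t"])
E
python3 - <<'E'
from h import *
def cc(pts,x0,y0,k): return (np.array(pts,float)+.5)/k+[x0-.5,y0-.5]
from m0 import rep
A=onz('scene',cc([(45,98),(303,40),(405,408),(92,492)],110,170,4),65);print(A.round());rep('bin sc',A)
A=onz('side',cc([(518,412),(652,220),(218,42),(62,218)],225,110,6),65);print(A.round());rep('bin si',A)
# bin floor corners z=5, scene
print(onz('scene',cc([(85,148),(305,97),(395,405),(125,470)],110,170,4),5).round())
from scipy.optimize import least_squares
M=np.array([(422.5,364.5),(436,340),(438.5,309.5),(416,289.5)]);th=np.array([0,.6,1.2,1.8])
f=lambda p:(np.c_[p[0]+p[2]*np.cos(p[3]-th),p[1]+p[2]*np.sin(p[3]-th)]-M).ravel()
o=least_squares(f,[390,327,50,.8]);print('knob',o.x.round(2),np.abs(o.fun).max())
move([441,131,250],-77)
E
```

```text
S1 scene [ 690. -132.   50.] edges [ 46. 106.  47. 105.] yaw 9.8
S1 side  [ 685. -129.   50.] edges [ 43. 112.  47. 114.] yaw 8.2
S2 scene [ 573. -121.   50.] edges [ 47. 109.  46. 105.] yaw 6.7
S2 side  [ 568. -122.   50.] edges [ 45. 114.  51. 110.] yaw 7.7
S3 scene [558.  10.  50.] edges [ 46. 110.  48. 116.] yaw -2.7
S3 side  [554.   8.  50.] edges [ 41. 115.  44. 109.] yaw -0.3
B1 scene [685.   5.  50.] edges [ 50. 105.  44. 102.] yaw 10.0
B1 side  [681.   6.  50.] edges [ 44. 112.  40. 109.] yaw 13.4
B2 scene [684. 124.  50.] edges [ 51. 102.  55. 100.] yaw 9.8
B2 side  [682. 124.  50.] edges [ 41. 115.  35. 112.] yaw 15.4
B3 scene [444. 130.  50.] edges [ 53. 103.  54. 103.] yaw 13.3
B3 side  [438. 132.  50.] edges [ 38. 113.  40. 108.] yaw 17.9
rect scene [586. 344.  44.] edges [118.  59. 118.  60.] yaw -5.9
rect side [586. 340.  44.] edges [ 58. 116.  58. 118.] yaw 84.6
plate side [581. 343.  44.] edges [153. 176. 149. 182.] yaw 84.5
marks side {'0': array([423., 363.,  45.]), '.6': array([436., 339.,  45.]), '1.2': array([438., 308.,  45.]), '1.8': array([416., 288.,  45.])
[... 197 characters left out ...]
 scene [[ 327. -438.   65.]
 [ 351. -253.   65.]
 [ 642. -279.   65.]
 [ 637. -459.   65.]]
bin side [[ 617. -260.   65.]
 [ 599. -459.   65.]
 [ 310. -403.   65.]
 [ 335. -218.   65.]]
[[ 325. -436.   65.]
 [ 344. -256.   65.]
 [ 643. -280.   65.]
 [ 624. -464.   65.]]
bin sc [ 484. -359.   65.] edges [181. 300. 185. 300.] yaw -5.0
[[ 337. -259.   65.]
 [ 321. -436.   65.]
 [ 618. -465.   65.]
 [ 632. -281.   65.]]
bin si [ 477. -360.   65.] edges [178. 299. 185. 296.] yaw -4.9
[[ 330. -424.    5.]
 [ 346. -264.    5.]
 [ 609. -281.    5.]
 [ 586. -451.    5.]]
knob [389.81 328.53  48.87   0.83] 3.1121711564734937
[-0.0007, 0.0, 0.0004, -0.0588, -1.1318, -0.7652] rows>=19.7 width 92.0 t 0.1
```

>>> carry_out(series=[[[0,0,0,-0.06,-0.56,-0.5,1],[0,0,0,-0.06,-0.56,-0.5,1],[0,0,0,-0.06,-0.56,-0.5,1],[0,0,0,-0.06,-0.56,-0.5,1],[0,0,0,-0.06,-0.56,-0.5,1],[0,0,0,-0.06,-0.56,-0.5,1],[0,0,0,-0.06,-0.56,-0.5,1],[0,0,0,-0.06,-0.56,-0.5,1],[0,0,0,-0.06,-0.56,-0.5,1],[0,0,0,-0.06,-0.56,-0.5,1],[0,0,0,-0.06,-0.56,-0.5,1],[0,0,0,-0.06,-0.56,-0.5,1],[0,0,0,-0.06,-0.56,-0.5,1],[0,0,0,-0.06,-0.56,-0.5,1]]])

```text
t: 1.32
tcp_pos: [362.0, -239.9, 250.5]
orientation: [[-0.0, 0.222, -0.975], [-0.0, -0.975, -0.222], [-1.0, 0.0, 0.001]]
wrist_force: [0.3, -0.5, 0.6]
width: 91.8
```

```bash
python3 - <<'E'
from h import *
move([441,131,200],-76)
E
```

```text
[-0.0064, 0.0002, -0.0001, 0.0838, -0.5734, -0.2659] rows>=9.2 width 91.8 t 1.3
```

>>> carry_out(series=[[[-0.006,0,0,0.084,-0.573,-0.266,1],[-0.006,0,0,0.084,-0.573,-0.266,1],[-0.006,0,0,0.084,-0.573,-0.266,1],[-0.006,0,0,0.084,-0.573,-0.266,1],[-0.006,0,0,0.084,-0.573,-0.266,1],[-0.006,0,0,0.084,-0.573,-0.266,1],[-0.006,0,0,0.084,-0.573,-0.266,1],[-0.006,0,0,0.084,-0.573,-0.266,1],[-0.006,0,0,0.084,-0.573,-0.266,1],[-0.006,0,0,0.084,-0.573,-0.266,1],[-0.006,0,0,0.084,-0.573,-0.266,1],[-0.006,0,0,0.084,-0.573,-0.266,1],[-0.006,0,0,0.084,-0.573,-0.266,1]]])

```text
t: 2.4
tcp_pos: [441.6, 128.8, 199.8]
orientation: [[-0.001, 0.237, -0.971], [-0.001, -0.971, -0.237], [-1.0, 0.001, 0.001]]
wrist_force: [-0.5, -0.0, 0.2]
width: 91.8
```

```bash
cat > shot.py <<'E'
import sys
from h import *
T=wT(); np.save('wT.npy',T); im=r.get_image('wrist'); cv2.imwrite(sys.argv[1],cv2.resize(im[:,:,::-1],(768,576),interpolation=cv2.INTER_CUBIC))
s=r.state();print(np.round(s['tcp_pos'],1),np.round(s['width'],1),s['t'])
E
python3 shot.py pics/w1.png
```

```text
[441.6 128.8 200. ] 92.1 2.45
```

View pics/w1.png

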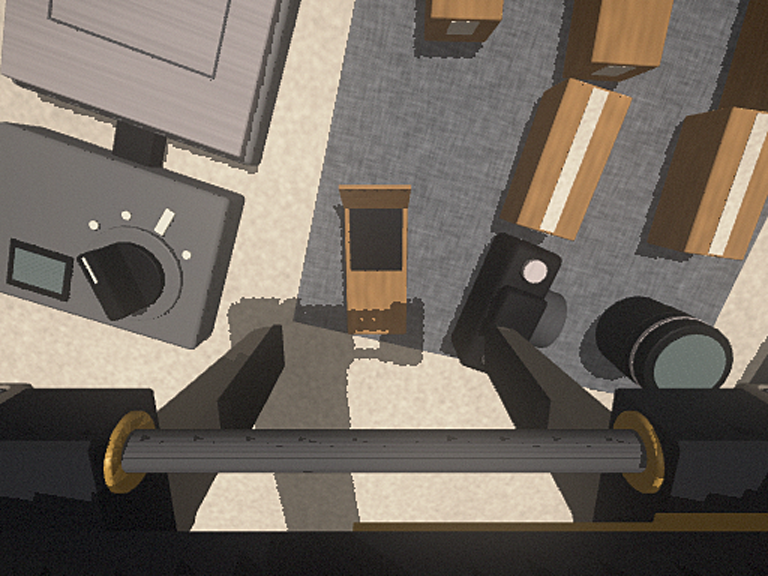

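```bash
cat > wm.py <<'E'
from h import *
T=np.load('wT.npy')
def W(pts,z): return onz('wrist',(np.array(pts,float)+.5)/1.5-.5,z,T)
def rep(nm,P):
    P=np.array(P);c=P.mean(0); e=[np.linalg.norm(P[(i+1)%4]-P[i]) for i in range(4)]
    L=(P[2]+P[3])/2-(P[0]+P[1])/2
    print(nm,c.round(1),'edges',np.round(e),'yaw %.1f'%np.degrees(np.arctan2(L[1],L[0])))
E
python3 - <<'E'
from wm import *
rep('B3',W([(347,332),(407,332),(410,207),(345,207)],50))
rep('S3',W([(516,225),(575,240),(631,97),(571,79)],50))
m=W([(94,225),(126,215),(165,222),(186,255)],44);print(m.round(1))
d=W([(82,257),(100,284),(122,320),(163,280),(117,242)],88);print(d.round(1))
move([441,131,9.5],-76)
E
```

```text
B3 [438.4 133.8  50. ] edges [ 51. 104.  51. 104.] yaw 13.2
S3 [555.5  10.1  50. ] edges [ 49. 108.  47. 109.] yaw -1.7
[[421.1 363.2  44. ]
 [435.2 338.9  44. ]
 [437.  308.2  44. ]
 [414.1 288.9  44. ]]
[[408.8 341.1  88. ]
 [391.7 327.7  88. ]
 [367.5 310.4  88. ]
 [405.4 283.8  88. ]
 [425.5 317.7  88. ]]
[-0.0016, 0.0002, -0.0004, 0.3175, -0.0041, -0.0001] rows>=4.6 width 92.1 t 2.5
```

>>> carry_out(series=[[[-0.002,0,0,0.317,-0.008,0.003,1],[-0.002,0,0,0.317,-0.008,0.003,1],[-0.002,0,0,0.317,-0.008,0.003,1],[-0.002,0,0,0.317,-0.008,0.003,1],[-0.002,0,0,0.317,-0.008,0.003,1],[-0.002,0,0,0.317,-0.008,0.003,1],[-0.002,0,0,0.317,-0.008,0.003,1],[-0.002,0,0,0.317,-0.008,0.003,0],[-0.002,0,0,0.317,-0.008,0.003,0],[-0.002,0,0,0.317,-0.008,0.003,0],[-0.002,0,0,0.317,-0.008,0.003,0],[-0.002,0,0,0.317,-0.008,0.003,0],[-0.002,0,0,0.317,-0.008,0.003,0],[-0.002,0,0,0.317,-0.008,0.003,0]]])

```text
t: 3.62
tcp_pos: [438.9, 135.4, 10.4]
orientation: [[0.001, 0.247, -0.969], [-0.0, -0.969, -0.247], [-1.0, 0.001, -0.001]]
wrist_force: [-0.2, -2.1, 4.6]
width: 49.7
```

```bash
python3 - <<'E'
from h import *
move([441,100,200],-76)
print('bin slots')
a=np.radians(-5)
for b in (-88,0,88): print(b,np.array([480,-360])+b*np.array([np.cos(a),np.sin(a)])+ -6*np.array([-np.sin(a),np.cos(a)]))
E
```

```text
[0.0016, -0.0002, -0.0002, -0.316, 0.0583, 0.0109] rows>=4.6 width 49.7 t 3.6
bin slots
-88 [ 391.81193211 -358.30746283]
0 [ 479.47706554 -365.97716819]
88 [ 567.14219898 -373.64687355]
```

>>> carry_out(series=[[[0,0,0,-0.316,0,0,0],[0,0,0,-0.316,0,0,0],[0,0,0,-0.316,0,0,0],[0,0,0,-0.316,0,0,0],[0,0,0,-0.316,0,0,0],[0,0,0,-0.316,0,0,0],[0,0,0,-0.316,0,0,0]]])

```text
t: 4.2
tcp_pos: [438.7, 135.4, 200.0]
orientation: [[0.002, 0.247, -0.969], [-0.001, -0.969, -0.247], [-1.0, 0.001, -0.002]]
wrist_force: [0.3, -1.0, -3.1]
width: 49.6
```

```bash
python3 - <<'E'
from h import *
move([392,-358,200],-5)
E
```

```text
[-0.3929, -0.0003, -0.0006, 0.0003, 0.7777, 0.2783] rows>=11.9 width 49.6 t 4.2
```

>>> carry_out(series=[[[-0.393,0,0,0,0.778,0.278,0],[-0.393,0,0,0,0.778,0.278,0],[-0.393,0,0,0,0.778,0.278,0],[-0.393,0,0,0,0.778,0.278,0],[-0.393,0,0,0,0.778,0.278,0],[-0.393,0,0,0,0.778,0.278,0],[-0.393,0,0,0,0.778,0.278,0],[-0.393,0,0,0,0.778,0.278,0],[-0.393,0,0,0,0.778,0.278,0],[-0.393,0,0,0,0.778,0.278,0],[-0.393,0,0,0,0.778,0.278,0],[-0.393,0,0,0,0.778,0.278,0],[-0.393,0,0,0,0.778,0.278,0],[-0.393,0,0,0,0.778,0.278,0],[-0.393,0,0,0,0.778,0.278,0]]])

```text
t: 5.45
tcp_pos: [388.6, -364.0, 196.1]
orientation: [[-0.004, 0.995, -0.095], [0.001, -0.095, -0.995], [-1.0, -0.004, -0.001]]
wrist_force: [0.3, 0.5, -2.1]
width: 50.0
```

```bash
python3 shot.py pics/w2.png; python3 - <<'E'
from h import *
move([392,-358,22],-5)
E
```

```text
[ 389.6 -360.1  196.1] 49.6 5.5
[-0.0016, -0.0011, 0.0014, 0.2901, 0.0049, -0.0029] rows>=4.2 width 49.6 t 5.5
```

View pics/w2.png

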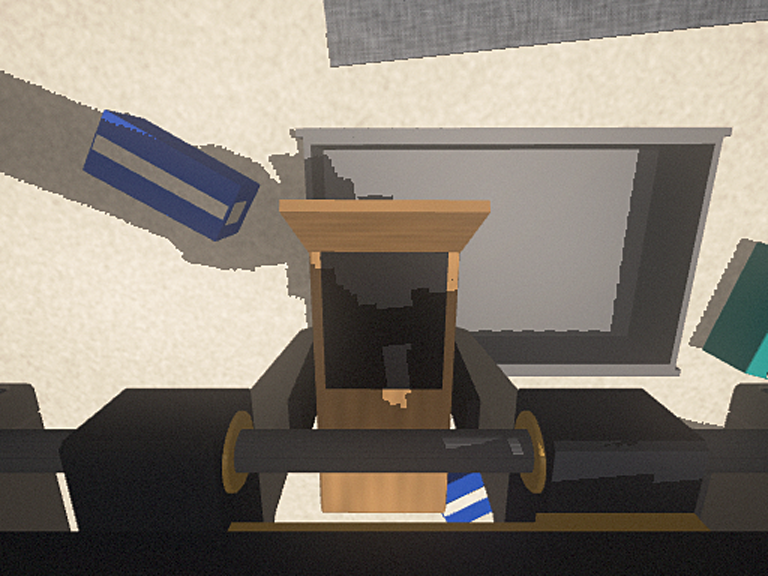

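```bash
python3 - <<'E'
from wm import *
print(W([(297,130),(730,130),(680,373)],65).round(0))
print(W([(640,148),(612,332)],5).round(0))
E
```

```text
[[ 338. -253.   65.]
 [ 637. -282.   65.]
 [ 621. -468.   65.]]
[[ 612. -288.    5.]
 [ 597. -454.    5.]]
```

>>> carry_out(series=[[[0,0,0,0.29,0.012,-0.003,0],[0,0,0,0.29,0.012,-0.003,0],[0,0,0,0.29,0.012,-0.003,0],[0,0,0,0.29,0.012,-0.003,0],[0,0,0,0.29,0.012,-0.003,0],[0,0,0,0.29,0.012,-0.003,0],[0,0,0,0.29,0.012,-0.003,0.62],[0,0,0,0.29,0.012,-0.003,0.62],[0,0,0,0.29,0.012,-0.003,0.62],[0,0,0,0.29,0.012,-0.003,0.62],[0,0,0,0,0.012,-0.003,0.62],[0,0,0,0,0.012,-0.003,0.62],[0,0,0,0,0.012,-0.003,0.62],[0,0,0,0,0.012,-0.003,0.62],[0,0,0,0,0.012,-0.003,0.62],[0,0,0,0,0.012,-0.003,1]]])

```text
t: 6.83
tcp_pos: [401.4, -358.4, 204.3]
orientation: [[0.006, 0.996, -0.087], [-0.007, -0.087, -0.996], [-1.0, 0.007, 0.007]]
wrist_force: [0.1, 0.4, -0.1]
width: 61.7
```

```bash
python3 shot.py pics/w3.png; python3 - <<'E'
from h import *
move([660,124,200],-77)
E
```

```text
[ 400.  -357.5  201.6] 66.0 6.8833
[0.4001, 0.0005, -0.0015, 0.0006, 0.362, -0.8372] rows>=13.1 width 66.0 t 6.9
```

View pics/w3.png

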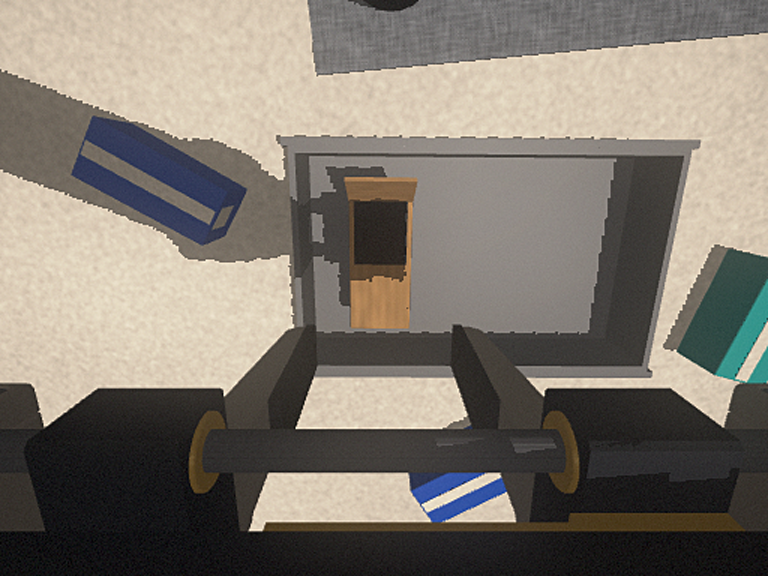

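The first burst carton sits in the bin at px (382,255). Next is B2.

>>> carry_out(series=[[[0.4,0,0,0,0.4,-0.837,1],[0.4,0,0,0,0.4,-0.837,1],[0.4,0,0,0,0.4,-0.837,1],[0.4,0,0,0,0.4,-0.837,1],[0.4,0,0,0,0.4,-0.837,1],[0.4,0,0,0,0.4,-0.837,1],[0.4,0,0,0,0.4,-0.837,1],[0.4,0,0,0,0.4,-0.837,1],[0.4,0,0,0,0.4,-0.837,1],[0.4,0,0,0,0.4,-0.837,1],[0.4,0,0,0,0.4,-0.837,1],[0.4,0,0,0,0.4,-0.837,1],[0.4,0,0,0,0.4,-0.837,1],[0.4,0,0,0,0.4,-0.837,1],[0.4,0,0,0,0.4,-0.837,1],[0.4,0,0,0,0.4,-0.837,1],[0.4,0,0,0,0.4,-0.837,1]]])

```text
t: 8.3
tcp_pos: [680.8, 122.1, 197.1]
orientation: [[-0.004, 0.226, -0.974], [-0.002, -0.974, -0.226], [-1.0, 0.001, 0.004]]
wrist_force: [0.1, -0.1, 0.1]
width: 92.0
```

```bash
python3 shot.py pics/w4.png; python3 - <<'E'
from h import *
move([683,124,9.5],-78)
E
```

```text
[681.1 120.8 197.7] 91.9 8.35
[0.0054, 0.001, -0.0004, 0.3137, -0.0048, -0.0054] rows>=4.5 width 91.9 t 8.3
```

View pics/w4.png

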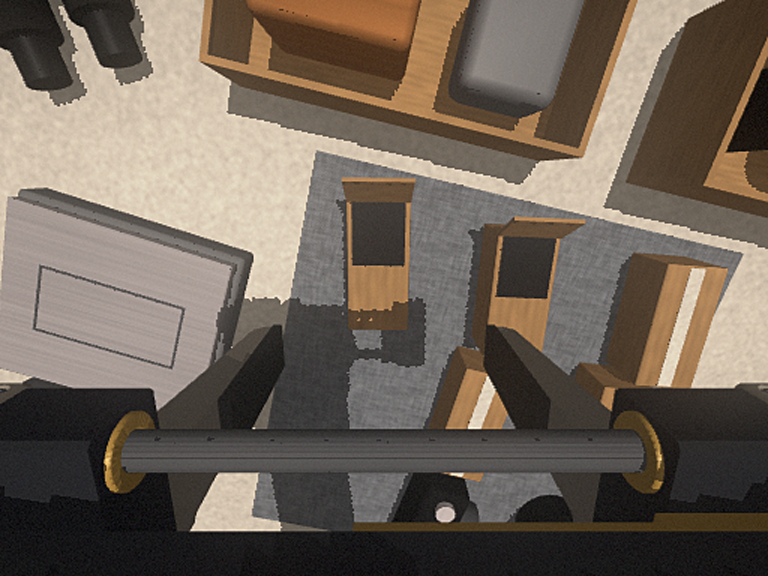

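```bash
python3 - <<'E'
from wm import *
rep('B2',W([(349,330),(409,330),(411,204),(346,204)],50))
rep('B2 mouth',W([(351,265),(405,265),(407,204),(351,204)],50))
rep('rect',W([(41,266),(185,311),(176,367),(33,328)],44))
move([681,124,9.5],-77)
E
```

```text
B2 [680.2 126.5  50. ] edges [ 50. 104.  50. 104.] yaw 13.1
B2 mouth [707.4 132.9  50. ] edges [43. 48. 43. 48.] yaw 11.9
rect [585.6 339.1  44. ] edges [119.  54. 123.  58.] yaw 175.2
[-0.0002, 0.0011, -0.0004, 0.3137, -0.0056, -0.0021] rows>=4.5 width 91.9 t 8.3
```

>>> carry_out(series=[[[0,0.001,0,0.314,-0.009,-0.003,1],[0,0.001,0,0.314,-0.009,-0.003,1],[0,0.001,0,0.314,-0.009,-0.003,1],[0,0.001,0,0.314,-0.009,-0.003,1],[0,0.001,0,0.314,-0.009,-0.003,1],[0,0.001,0,0.314,-0.009,-0.003,1],[0,0.001,0,0.314,-0.009,-0.003,1],[0,0.001,0,0.314,-0.009,-0.003,0],[0,0.001,0,0.314,-0.009,-0.003,0],[0,0.001,0,0.314,-0.009,-0.003,0],[0,0.001,0,0.314,-0.009,-0.003,0],[0,0.001,0,0.314,-0.009,-0.003,0],[0,0.001,0,0.314,-0.009,-0.003,0],[0,0.001,0,0,-0.009,-0.003,0],[0,0.001,0,0,-0.009,-0.003,0],[0,0.001,0,0,-0.009,-0.003,0],[0,0.001,0,0,-0.009,-0.003,0],[0,0.001,0,0,-0.009,-0.003,0],[0,0.001,0,0,-0.009,-0.003,0],[0,0.001,0,0,-0.009,-0.003,0]]])

```text
t: 10.02
tcp_pos: [682.9, 128.7, 200.8]
orientation: [[0.005, 0.226, -0.974], [0.001, -0.974, -0.226], [-1.0, 0.0, -0.005]]
wrist_force: [-0.9, 0.2, -2.6]
width: 49.6
```

```bash
python3 - <<'E'
from h import *
move([566,-373,200],-5)
E
```

```text
[-0.3997, -0.0014, -0.0012, -0.0004, 0.7706, 0.3787] rows>=12.4 width 49.6 t 10.0
```

>>> carry_out(series=[[[-0.4,0,0,0,0.771,0.379,0],[-0.4,0,0,0,0.771,0.379,0],[-0.4,0,0,0,0.771,0.379,0],[-0.4,0,0,0,0.771,0.379,0],[-0.4,0,0,0,0.771,0.379,0],[-0.4,0,0,0,0.771,0.379,0],[-0.4,0,0,0,0.771,0.379,0],[-0.4,0,0,0,0.771,0.379,0],[-0.4,0,0,0,0.771,0.379,0],[-0.4,0,0,0,0.771,0.379,0],[-0.4,0,0,0,0.771,0.379,0],[-0.4,0,0,0,0.771,0.379,0],[-0.4,0,0,0,0.771,0.379,0],[-0.4,0,0,0,0.771,0.379,0],[-0.4,0,0,0,0.771,0.379,0],[-0.4,0,0,0,0.771,0.379,0]]])

```text
t: 11.35
tcp_pos: [565.4, -371.1, 197.1]
orientation: [[0.001, 0.996, -0.084], [0.004, -0.084, -0.996], [-1.0, 0.001, -0.004]]
wrist_force: [0.4, -0.0, -1.9]
width: 49.7
```

```bash
python3 - <<'E'
from h import *
move([566,-373,22],-5)
E
```

```text
[0.0009, -0.0012, -0.0003, 0.2918, 0.001, 0.0042] rows>=4.2 width 49.7 t 11.3
```

>>> carry_out(series=[[[0,0,0,0.29,0.001,0.004,0],[0,0,0,0.29,0.001,0.004,0],[0,0,0,0.29,0.001,0.004,0],[0,0,0,0.29,0.001,0.004,0],[0,0,0,0.29,0.001,0.004,0],[0,0,0,0.29,0.001,0.004,0],[0,0,0,0.29,0.001,0.004,0.62],[0,0,0,0.29,0.001,0.004,0.62],[0,0,0,0.29,0.001,0.004,0.62],[0,0,0,0.29,0.001,0.004,0.62],[0,0,0,0,0.001,0.004,0.62],[0,0,0,0,0.001,0.004,0.62],[0,0,0,0,0.001,0.004,0.62],[0,0,0,0,0.001,0.004,0.62],[0,0,0,0,0.001,0.004,0.62],[0,0,0,0,0.001,0.004,1]]])

```text
t: 12.68
tcp_pos: [568.0, -376.7, 203.7]
orientation: [[0.01, 0.996, -0.086], [-0.004, -0.086, -0.996], [-1.0, 0.01, 0.003]]
wrist_force: [0.8, -1.2, 0.0]
width: 61.4
```

```bash
python3 shot.py pics/w5.png; python3 - <<'E'
from h import *
move([683,6,200],-77)
E
```

```text
[ 566.4 -376.2  200.5] 65.4 12.7333
[0.4002, -0.0008, -0.0017, 0.0009, 0.1386, -0.6515] rows>=10.1 width 65.4 t 12.7
```

View pics/w5.png

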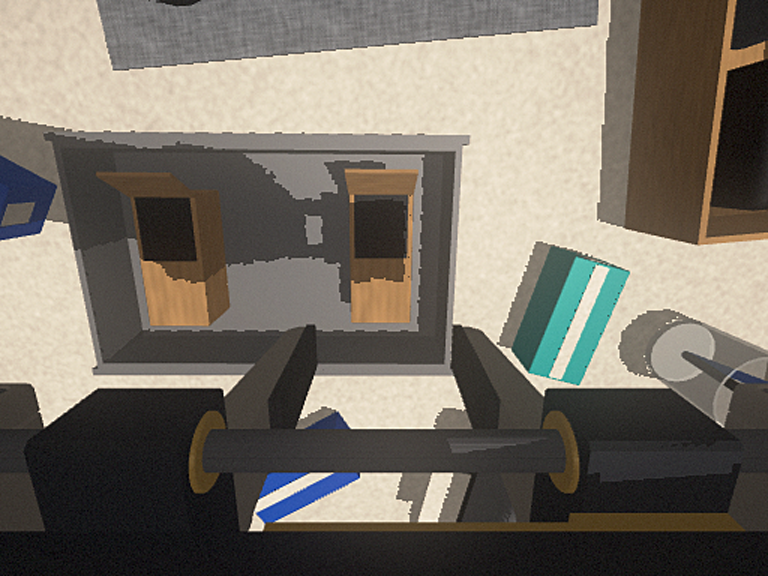

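Two burst cartons are in the bin, at px (180,250) and (380,250). B1 is next.

>>> carry_out(series=[[[0.4,0,0,0,0.139,-0.65,1],[0.4,0,0,0,0.139,-0.65,1],[0.4,0,0,0,0.139,-0.65,1],[0.4,0,0,0,0.139,-0.65,1],[0.4,0,0,0,0.139,-0.65,1],[0.4,0,0,0,0.139,-0.65,1],[0.4,0,0,0,0.139,-0.65,1],[0.4,0,0,0,0.139,-0.65,1],[0.4,0,0,0,0.139,-0.65,1],[0.4,0,0,0,0.139,-0.65,1],[0.4,0,0,0,0.139,-0.65,1],[0.4,0,0,0,0.139,-0.65,1],[0.4,0,0,0,0.139,-0.65,1],[0.4,0,0,0,0.139,-0.65,1]]])

```text
t: 13.9
tcp_pos: [681.9, 2.9, 198.1]
orientation: [[0.001, 0.224, -0.975], [-0.001, -0.975, -0.224], [-1.0, 0.001, -0.001]]
wrist_force: [0.4, -1.2, 0.2]
width: 91.9
```

```bash
python3 shot.py pics/w6.png; python3 - <<'E'
from h import *
move([683,6,9.5],-80)
E
```

```text
[682.1   2.8 198.5] 91.8 13.95
[0.0162, -0.0004, -0.0002, 0.3151, -0.005, -0.0022] rows>=4.5 width 91.8 t 13.9
```

View pics/w6.png

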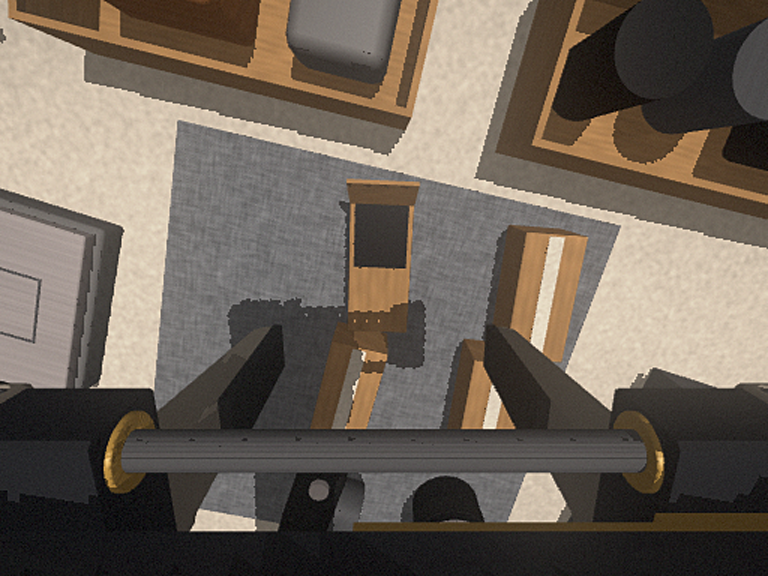

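```bash
python3 - <<'E'
from wm import *
rep('B1',W([(349,332),(408,332),(415,206),(350,206)],50))
rep('B1 mouth',W([(355,266),(407,268),(409,206),(356,206)],50))
rep('S1',W([(532,360),(568,365),(588,238),(526,230)],50))
move([682,5,9.5],-79)
E
```

```text
B1 [680.5   5.7  50. ] edges [ 50. 105.  50. 104.] yaw 11.0
B1 mouth [708.1  10.9  50. ] edges [42. 49. 41. 48.] yaw 11.4
S1 [ 688.  -138.9   50. ] edges [ 32. 110.  50. 113.] yaw 16.3
[0.0107, -0.0004, -0.0002, 0.3151, -0.0038, -0.0002] rows>=4.5 width 91.8 t 13.9
```

>>> carry_out(series=[[[0.01,0,0,0.315,-0.005,0,1],[0.01,0,0,0.315,-0.005,0,1],[0.01,0,0,0.315,-0.005,0,1],[0.01,0,0,0.315,-0.005,0,1],[0.01,0,0,0.315,-0.005,0,1],[0.01,0,0,0.315,-0.005,0,1],[0.01,0,0,0.315,-0.005,0,1],[0.01,0,0,0.315,-0.005,0,0],[0.01,0,0,0.315,-0.005,0,0],[0.01,0,0,0.315,-0.005,0,0],[0.01,0,0,0.315,-0.005,0,0],[0.01,0,0,0.315,-0.005,0,0],[0.01,0,0,0.315,-0.005,0,0],[0.01,0,0,0,-0.005,0,0],[0.01,0,0,0,-0.005,0,0],[0.01,0,0,0,-0.005,0,0],[0.01,0,0,0,-0.005,0,0],[0.01,0,0,0,-0.005,0,0],[0.01,0,0,0,-0.005,0,0],[0.01,0,0,0,-0.005,0,0]]])

```text
t: 15.62
tcp_pos: [682.4, 8.4, 200.8]
orientation: [[0.005, 0.195, -0.981], [0.0, -0.981, -0.195], [-1.0, 0.001, -0.005]]
wrist_force: [0.4, -0.1, -2.8]
width: 50.2
```

```bash
python3 - <<'E'
from h import *
move([481,-366,200],-5)
E
```

```text
[-0.4097, -0.0013, -0.0013, -0.0007, 0.5466, 0.451] rows>=10.3 width 50.2 t 15.6
```

>>> carry_out(series=[[[-0.41,0,0,0,0.547,0.451,0],[-0.41,0,0,0,0.547,0.451,0],[-0.41,0,0,0,0.547,0.451,0],[-0.41,0,0,0,0.547,0.451,0],[-0.41,0,0,0,0.547,0.451,0],[-0.41,0,0,0,0.547,0.451,0],[-0.41,0,0,0,0.547,0.451,0],[-0.41,0,0,0,0.547,0.451,0],[-0.41,0,0,0,0.547,0.451,0],[-0.41,0,0,0,0.547,0.451,0],[-0.41,0,0,0,0.547,0.451,0],[-0.41,0,0,0,0.547,0.451,0],[-0.41,0,0,0,0.547,0.451,0],[-0.41,0,0,0,0.547,0.451,0],[-0.41,0,0,0,0.547,0.451,0]]])

```text
t: 16.87
tcp_pos: [481.5, -363.9, 197.9]
orientation: [[0.003, 0.997, -0.083], [0.002, -0.083, -0.997], [-1.0, 0.002, -0.002]]
wrist_force: [-0.4, 0.2, -1.4]
width: 49.6
```

```bash
python3 shot.py pics/w7.png;python3 - <<'E'
from h import *
move([481,-366,22],-5)
E
```

```text
[ 481.6 -364.1  198.2] 49.6 16.9167
[0.0012, -0.0006, -0.0008, 0.2936, -0.0015, 0.0038] rows>=4.2 width 49.6 t 16.9
```

View pics/w7.png

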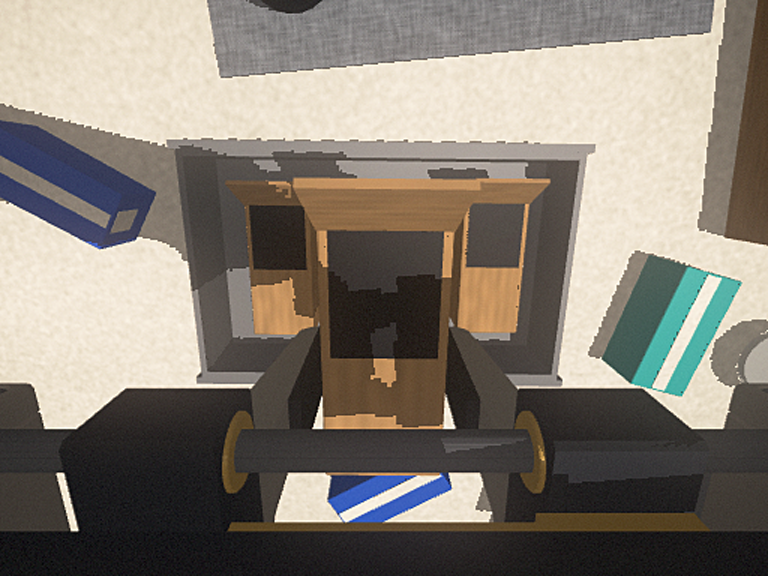

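>>> carry_out(series=[[[0,0,0,0.29,-0.001,0.015,0],[0,0,0,0.29,-0.001,0.015,0],[0,0,0,0.29,-0.001,0.015,0],[0,0,0,0.29,-0.001,0.015,0],[0,0,0,0.29,-0.001,0.015,0],[0,0,0,0.29,-0.001,0.015,0],[0,0,0,0.29,-0.001,0.015,0.62],[0,0,0,0.29,-0.001,0.015,0.62],[0,0,0,0.29,-0.001,0.015,0.62],[0,0,0,0.29,-0.001,0.015,0.62],[0,0,0,0,-0.001,0.015,0.62],[0,0,0,0,-0.001,0.015,0.62],[0,0,0,0,-0.001,0.015,0.62],[0,0,0,0,-0.001,0.015,0.62],[0,0,0,0,-0.001,0.015,0.62],[0,0,0,0,-0.001,0.015,1]]])

```text
t: 18.25
tcp_pos: [481.0, -376.3, 202.7]
orientation: [[0.009, 0.996, -0.087], [-0.005, -0.087, -0.996], [-1.0, 0.009, 0.004]]
wrist_force: [0.7, 1.1, -0.6]
width: 61.9
```

```bash
python3 shot.py pics/w8.png; python3 - <<'E'
from h import *
move([687,-130,200],-81)
E
```

```text
[ 479.5 -375.6  199.8] 65.4 18.3
[0.4224, -0.0007, -0.0016, 0.0006, 0.3091, -0.4378] rows>=10.6 width 65.4 t 18.3
```

View pics/w8.png

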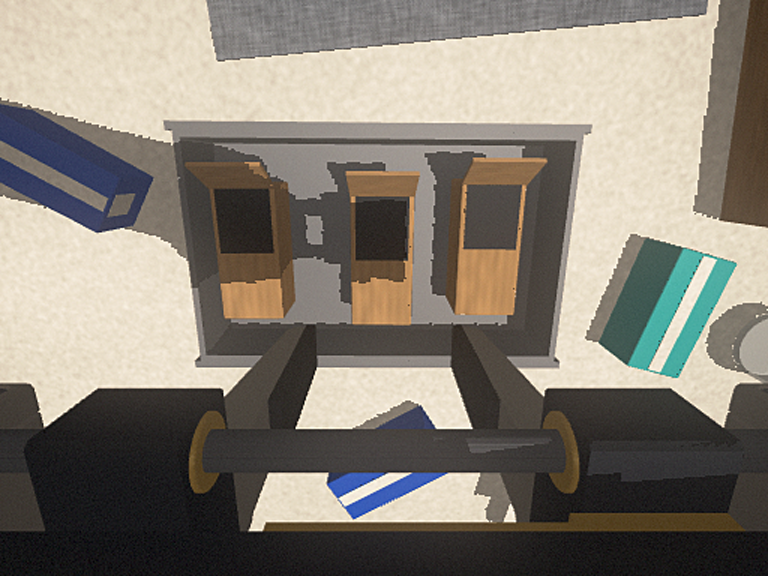

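All three burst cartons are in the bin, at px x ≈ 250, 382 and 490. Next are the sealed cartons, starting with S1.

>>> carry_out(series=[[[0.422,0,0,0,0.309,-0.438,1],[0.422,0,0,0,0.309,-0.438,1],[0.422,0,0,0,0.309,-0.438,1],[0.422,0,0,0,0.309,-0.438,1],[0.422,0,0,0,0.309,-0.438,1],[0.422,0,0,0,0.309,-0.438,1],[0.422,0,0,0,0.309,-0.438,1],[0.422,0,0,0,0.309,-0.438,1],[0.422,0,0,0,0.309,-0.438,1],[0.422,0,0,0,0.309,-0.438,1],[0.422,0,0,0,0.309,-0.438,1],[0.422,0,0,0,0.309,-0.438,1],[0.422,0,0,0,0.309,-0.438,1],[0.422,0,0,0,0.309,-0.438,1]]])

```text
t: 19.47
tcp_pos: [685.8, -129.4, 197.8]
orientation: [[0.001, 0.16, -0.987], [0.001, -0.987, -0.16], [-1.0, -0.001, -0.001]]
wrist_force: [-0.4, 0.4, -0.3]
width: 91.7
```

```bash
python3 shot.py pics/w9.png; python3 - <<'E'
from h import *
move([687,-130,9.5],-81)
E
```

```text
[ 686.  -129.5  198.2] 92.0 19.5167
[0.001, -0.0005, 0.0002, 0.3145, 0.0014, -0.001] rows>=4.5 width 92.0 t 19.5
```

View pics/w9.png

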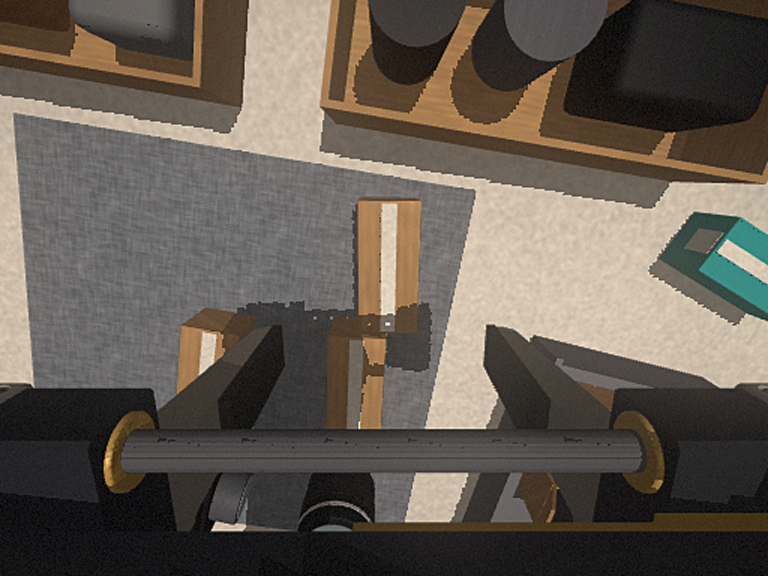

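```bash
python3 - <<'E'
from wm import *
P=W([(357,334),(416,334),(420,202),(358,202)],50)
rep('S1',P)
Q=W([(375,334),(397,202),(382,202),(374,320)],50)
move([P[:,0].mean(),P[:,1].mean(),9.5],-81)
E
```

```text
S1 [ 686.1 -131.9   50. ] edges [ 50. 109.  48. 109.] yaw 8.3
[0.001, -0.0005, 0.0002, 0.3145, 0.0043, 0.0009] rows>=4.5 width 92.0 t 19.5
```

>>> carry_out(series=[[[0,0,0,0.314,0.004,0,1],[0,0,0,0.314,0.004,0,1],[0,0,0,0.314,0.004,0,1],[0,0,0,0.314,0.004,0,1],[0,0,0,0.314,0.004,0,1],[0,0,0,0.314,0.004,0,1],[0,0,0,0.314,0.004,0,1],[0,0,0,0.314,0.004,0,0],[0,0,0,0.314,0.004,0,0],[0,0,0,0.314,0.004,0,0],[0,0,0,0.314,0.004,0,0],[0,0,0,0.314,0.004,0,0],[0,0,0,0.314,0.004,0,0],[0,0,0,0,0.004,0,0],[0,0,0,0,0.004,0,0],[0,0,0,0,0.004,0,0],[0,0,0,0,0.004,0,0],[0,0,0,0,0.004,0,0],[0,0,0,0,0.004,0,0],[0,0,0,0,0.004,0,0]]])

```text
t: 21.18
tcp_pos: [687.2, -131.8, 200.4]
orientation: [[0.005, 0.158, -0.987], [0.0, -0.987, -0.158], [-1.0, 0.001, -0.005]]
wrist_force: [-0.2, -0.4, -3.6]
width: 49.8
```

```bash
python3 - <<'E'
from h import *
move([586,341.5,200],-5.5)
E
```

```text
[-0.4189, -0.0011, -0.0012, -0.0002, -0.8055, 0.0418] rows>=11.6 width 49.8 t 21.2
```

>>> carry_out(series=[[[-0.419,0,0,0,-0.805,0.042,0],[-0.419,0,0,0,-0.805,0.042,0],[-0.419,0,0,0,-0.805,0.042,0],[-0.419,0,0,0,-0.805,0.042,0],[-0.419,0,0,0,-0.805,0.042,0],[-0.419,0,0,0,-0.805,0.042,0],[-0.419,0,0,0,-0.805,0.042,0],[-0.419,0,0,0,-0.805,0.042,0],[-0.419,0,0,0,-0.805,0.042,0],[-0.419,0,0,0,-0.805,0.042,0],[-0.419,0,0,0,-0.805,0.042,0],[-0.419,0,0,0,-0.805,0.042,0],[-0.419,0,0,0,-0.805,0.042,0],[-0.419,0,0,0,-0.805,0.042,0],[-0.419,0,0,0,-0.805,0.042,0],[-0.419,0,0,0,-0.805,0.042,0]]])

```text
t: 22.52
tcp_pos: [586.3, 338.7, 197.7]
orientation: [[0.001, 0.995, -0.098], [-0.002, -0.098, -0.995], [-1.0, 0.001, 0.002]]
wrist_force: [0.6, 0.2, -2.6]
width: 49.7
```

```bash
python3 shot.py pics/w10.png; python3 - <<'E'
from h import *
move([586,341.5,54],-5.5)
E
```

```text
[586.5 338.8 198.2] 49.9 22.5667
[-0.0008, 0.0003, -0.0006, 0.2403, -0.0017, -0.0046] rows>=3.5 width 49.9 t 22.6
```

View pics/w10.png

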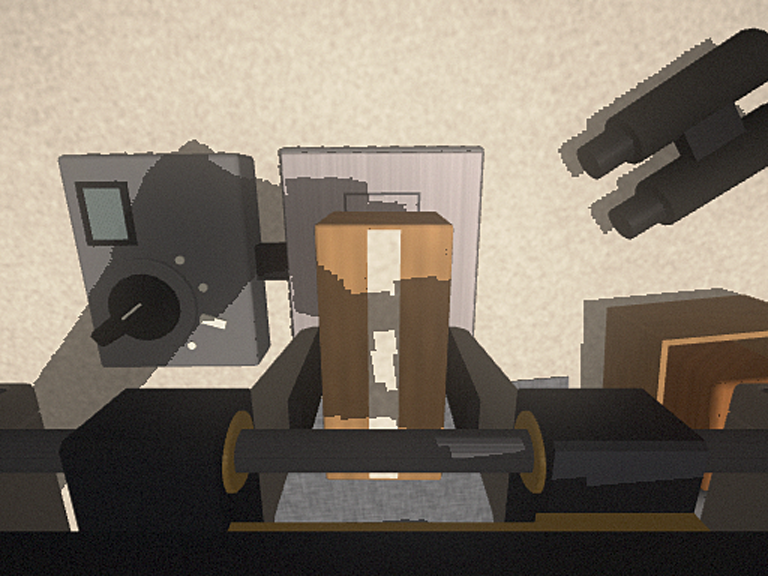

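```bash
python3 - <<'E'
from wm import *
rep('carton in hand',W([(324,478),(446,478),(452,226),(316,226)],238))
print(W([(345,194),(419,194)],44).round(1))
print(W([(279,149),(484,149)],44).round(1))
m=W([(180,260),(203,287),(213,323),(192,346)],44);print(m.round(1))
print(W([(122,318),(140,305)],88).round(1))
E
```

```text
carton in hand [587.4 350.6 238. ] edges [47. 96. 43. 96.] yaw 84.6
[[562.  402.   44. ]
 [619.5 396.3  44. ]]
[[516.3 440.   44. ]
 [671.1 424.6  44. ]]
[[421.6 363.2  44. ]
 [435.2 338.8  44. ]
 [436.7 306.7  44. ]
 [414.2 287.6  44. ]]
[[392.6 331.8  88. ]
 [408.3 340.3  88. ]]
```

```bash
python3 - <<'E'
from wm import *
for z in (218,222,226): rep('in hand %d'%z,W([(324,478),(446,478),(452,226),(316,226)],z))
rep('bottom front',W([(324,478),(446,478),(449,213),(330,213)],172))
T[:]=0
E
python3 - <<'E'
from h import *
s=r.state();im=r.get_image('side');crop(im,90,225,250,330,5,'pics/si_h1.png')
im=r.get_image('scene');crop(im,330,90,470,220,5,'pics/sc_h1.png')
E
```

```text
in hand 218 [586.5 340.7 218. ] edges [ 54. 111.  50. 111.] yaw 84.6
in hand 222 [586.7 342.7 222. ] edges [ 52. 108.  49. 108.] yaw 84.6
in hand 226 [586.8 344.6 226. ] edges [ 51. 105.  47. 105.] yaw 84.6
bottom front [586.  320.8 172. ] edges [ 70. 151.  57. 152.] yaw 83.6
```

View pics/si_h1.png

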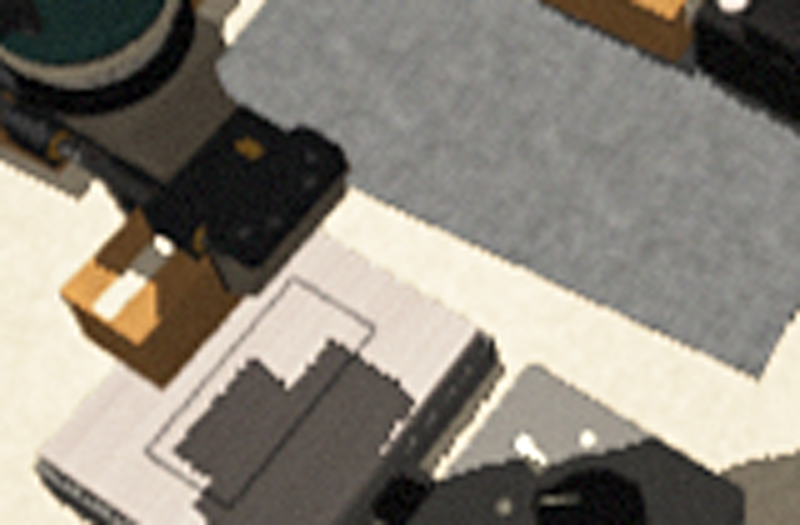

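View pics/sc_h1.png

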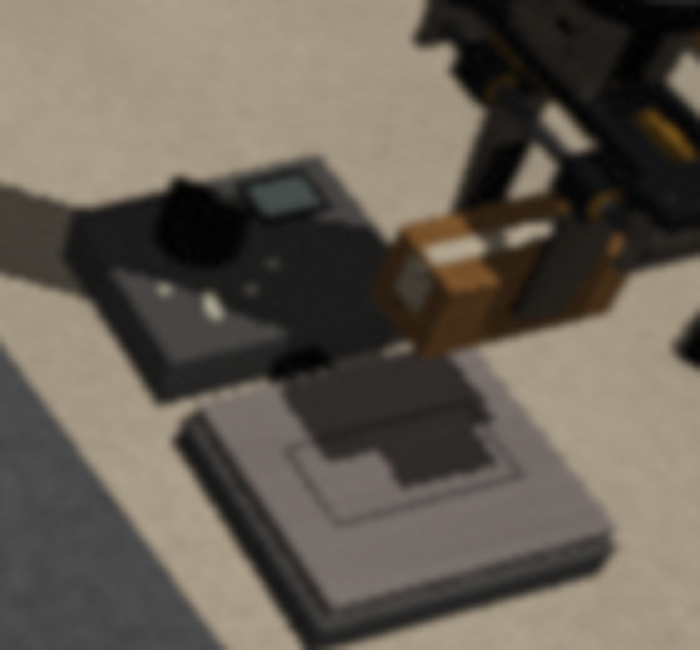

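```bash
python3 - <<'E'
from h import *
def cc(p,x0,y0,k): return (np.array([p],float)+.5)/k+[x0-.5,y0-.5]
for n,uv in (('scene',cc((430,357),330,90,5)),('side',cc((163,387),90,225,5)),('side',cc((62,292),90,225,5)),('side',cc((140,345),90,225,5))):
    for z in (170,180,190,220,230,240): print(n,z,onz(n,uv,z)[0].round(0))
E
```

```text
scene 170 [603. 298. 170.]
scene 180 [610. 289. 180.]
scene 190 [616. 280. 190.]
scene 220 [634. 254. 220.]
scene 230 [641. 246. 230.]
scene 240 [647. 237. 240.]
side 170 [572. 397. 170.]
side 180 [567. 399. 180.]
side 190 [562. 402. 190.]
side 220 [547. 410. 220.]
side 230 [543. 413. 230.]
side 240 [538. 415. 240.]
side 170 [646. 379. 170.]
side 180 [641. 382. 180.]
side 190 [635. 385. 190.]
side 220 [618. 393. 220.]
side 230 [612. 396. 230.]
side 240 [606. 399. 240.]
side 170 [595. 384. 170.]
side 180 [590. 387. 180.]
side 190 [585. 390. 190.]
side 220 [569. 398. 220.]
side 230 [564. 401. 230.]
side 240 [559. 404. 240.]
```

The carton hangs about 11 mm low in the grip: its bottom is ≈ 177 mm, against a tip at 198. I'll lower it in steps and watch the force.

>>> carry_out(series=[[[0,0,0,0.213,-0.001,0.003,0],[0,0,0,0.213,-0.001,0.003,0],[0,0,0,0.213,-0.001,0.003,0],[0,0,0,0.213,-0.001,0.003,0],[0,0,0,0.213,-0.001,0.003,0],[0,0,0,0.213,-0.001,0.003,0],[0,0,0,0.216,-0.001,0.003,0],[0,0,0,0.216,-0.001,0.003,0]]])

```text
t: 23.33
tcp_pos: [586.1, 339.9, 71.5]
orientation: [[0.005, 0.995, -0.096], [0.002, -0.096, -0.995], [-1.0, 0.005, -0.002]]
wrist_force: [-0.3, 0.1, -2.3]
width: 49.8
```

>>> carry_out(series=[[[0,0,0,0.004,0,0,0],[0,0,0,0.004,0,0,0]]])

```text
t: 23.5
tcp_pos: [585.6, 339.6, 68.0]
orientation: [[0.004, 0.995, -0.096], [0.001, -0.096, -0.995], [-1.0, 0.004, -0.001]]
wrist_force: [-0.2, -0.1, -2.7]
width: 49.5
```

>>> carry_out(series=[[[0,0,0,0.004,0,0,0],[0,0,0,0.004,0,0,0]]])

```text
t: 23.67
tcp_pos: [585.7, 339.8, 65.4]
orientation: [[0.004, 0.995, -0.096], [0.001, -0.096, -0.995], [-1.0, 0.004, -0.001]]
wrist_force: [0.4, 0.3, -1.2]
width: 49.9
```

>>> carry_out(series=[[[0,0,0,0,0,0.004,0],[0,0,0,0.003,0,0.004,0],[0,0,0,0.003,0,0.004,0]]])

```text
t: 23.92
tcp_pos: [585.4, 337.8, 65.3]
orientation: [[0.004, 0.995, -0.096], [0.001, -0.096, -0.995], [-1.0, 0.004, -0.002]]
wrist_force: [-3.0, -0.6, 10.9]
width: 50.0
```

>>> carry_out(series=[[[0,0,0,0.003,0,0,0],[0,0,0,0.003,0,0,0]]])

```text
t: 24.08
tcp_pos: [585.4, 337.8, 65.2]
orientation: [[0.004, 0.995, -0.096], [0.001, -0.096, -0.995], [-1.0, 0.004, -0.001]]
wrist_force: [-4.9, -4.0, 20.0]
width: 49.8
```

>>> carry_out(series=[[[0,0,0,-0.004,0,0,0],[0,0,0,-0.004,0,0,1],[0,0,0,-0.004,0,0,1],[0,0,0,-0.004,0,0,1],[0,0,0,-0.004,0,0,1],[0,0,0,-0.004,0,0,1],[0,0,0,-0.3,0,0,1],[0,0,0,-0.3,0,0,1],[0,0,0,-0.3,0,0,1],[0,0,0,-0.3,0,0,1],[0,0,0,-0.3,0,0,1],[0,0,0,-0.3,0,0,1],[0,0,0,-0.3,0,0,1]]])

```text
t: 25.17
tcp_pos: [584.7, 336.9, 241.3]
orientation: [[0.004, 0.995, -0.096], [0.0, -0.096, -0.995], [-1.0, 0.004, -0.001]]
wrist_force: [0.4, -0.9, 0.2]
width: 91.6
```

```bash
python3 shot.py pics/w11.png; python3 - <<'E'
from h import *
move([570,-121,240],-82)
E
```

```text
[584.2 336.3 239.8] 91.9 25.2167
[0.425, -0.0001, -0.0006, 0.0004, 0.0495, 0.761] rows>=11.0 width 91.9 t 25.2
```

View pics/w11.png

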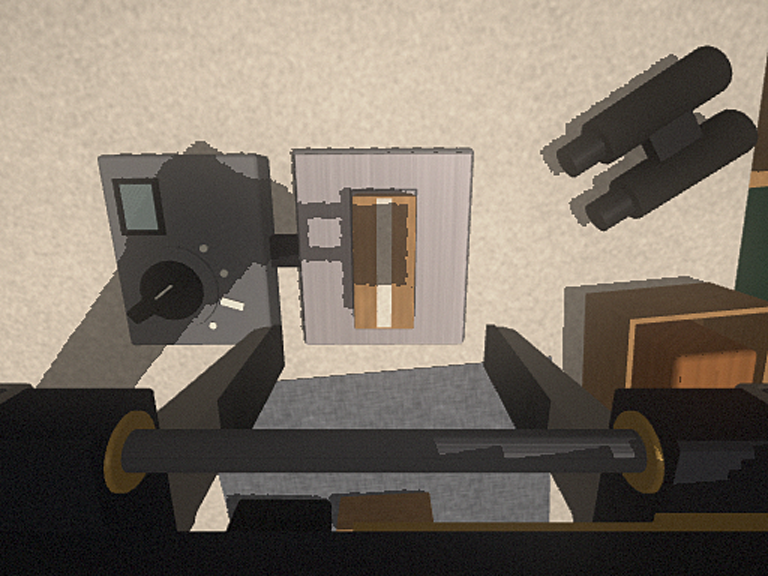

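```bash
python3 - <<'E'
from wm import *
rep('on plate',W([(354,328),(412,328),(415,194),(352,194)],94))
rep('plate',W([(304,344),(464,344),(473,150),(291,150)],44))
print(W([(345,190),(417,190)],44).round(1))
E
```

```text
on plate [585.  343.3  94. ] edges [ 49. 110.  48. 110.] yaw 84.2
plate [584.9 342.6  44. ] edges [157. 181. 157. 181.] yaw 85.0
[[556.9 402.3  44. ]
 [620.3 396.2  44. ]]
```

The first carton is within ~1.5 mm of the rectangle's centre. Next is S2.

>>> carry_out(series=[[[0.425,0,0,0.05,0.05,0.761,1],[0.425,0,0,0.05,0.05,0.761,1],[0.425,0,0,0.05,0.05,0.761,1],[0.425,0,0,0.05,0.05,0.761,1],[0.425,0,0,0.05,0.05,0.761,1],[0.425,0,0,0.05,0.05,0.761,1],[0.425,0,0,0.05,0.05,0.761,1],[0.425,0,0,0.05,0.05,0.761,1],[0.425,0,0,0.05,0.05,0.761,1],[0.425,0,0,0.05,0.05,0.761,1],[0.425,0,0,0.05,0.05,0.761,1],[0.425,0,0,0.05,0.05,0.761,1],[0.425,0,0,0.05,0.05,0.761,1],[0.425,0,0,0.05,0.05,0.761,1],[0.425,0,0,0.05,0.05,0.761,1],[0.425,0,0,0.05,0.05,0.761,1]]])

```text
t: 26.55
tcp_pos: [570.9, -118.2, 210.5]
orientation: [[0.002, 0.143, -0.99], [0.002, -0.99, -0.143], [-1.0, -0.001, -0.002]]
wrist_force: [-0.4, 0.6, -0.6]
width: 91.7
```

```bash
python3 shot.py pics/w12.png; python3 - <<'E'
from h import *
move([570,-121,9.5],-82)
E
```

```text
[ 571.  -118.4  210.7] 91.9 26.6
[0.001, -0.0009, 0.0003, 0.3353, 0.0043, 0.0031] rows>=4.8 width 91.9 t 26.6
```

View pics/w12.png

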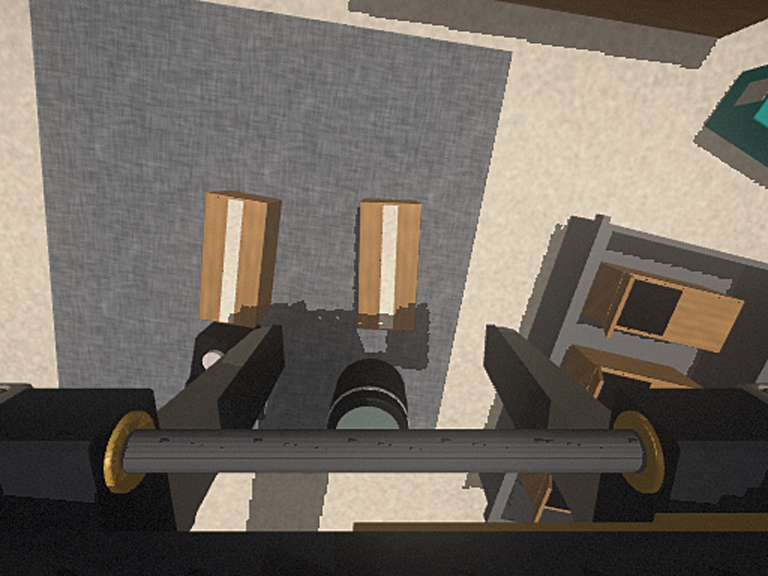

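```bash
python3 - <<'E'
from wm import *
P=W([(358,330),(414,331),(421,204),(359,203)],50)
rep('S2',P); rep('S3',W([(200,320),(256,327),(268,201),(207,193)],50))
c=P.mean(0); move([c[0],c[1],9.5],-82)
E
```

```text
S2 [ 569.5 -121.2   50. ] edges [ 49. 109.  50. 109.] yaw 6.6
S3 [556.8   8.   50. ] edges [ 49. 109.  49. 109.] yaw -1.6
[0.001, -0.0009, 0.0003, 0.3353, 0.0045, 0.0039] rows>=4.8 width 91.9 t 26.6
```

>>> carry_out(series=[[[0.004,0,0,0.335,0.004,0.004,1],[0.004,0,0,0.335,0.004,0.004,1],[0.004,0,0,0.335,0.004,0.004,1],[0.004,0,0,0.335,0.004,0.004,1],[0.004,0,0,0.335,0.004,0.004,1],[0.004,0,0,0.335,0.004,0.004,1],[0.004,0,0,0.335,0.004,0.004,1],[0.004,0,0,0.335,0.004,0.004,0],[0.004,0,0,0.335,0.004,0.004,0],[0.004,0,0,0.335,0.004,0.004,0],[0.004,0,0,0.335,0.004,0.004,0],[0.004,0,0,0.335,0.004,0.004,0],[0.004,0,0,0.335,0.004,0.004,0],[0.004,0,0,0.335,0.004,0.004,0]]])

```text
t: 27.77
tcp_pos: [569.8, -122.7, 10.7]
orientation: [[0.004, 0.127, -0.992], [0.001, -0.992, -0.127], [-1.0, -0.0, -0.004]]
wrist_force: [-1.1, 0.4, 3.7]
width: 49.7
```

>>> carry_out(series=[[[0,0,0,-0.05,0,0,0],[0,0,0,-0.1,0,0,0],[0,0,0,-0.15,0,0,0],[0,0,0,-0.2,0,0,0],[0,0,0,-0.25,0,0,0],[0,0,0,-0.3,0,0,0],[0,0,0,-0.35,0,0,0],[0,0,0,-0.4,0,0,0],[0,0,0,-0.4,0,0,0]]])

```text
t: 28.52
tcp_pos: [571.8, -123.3, 256.1]
orientation: [[0.013, 0.127, -0.992], [-0.002, -0.992, -0.127], [-1.0, 0.003, -0.012]]
wrist_force: [2.7, 0.8, -0.8]
width: 49.9
```

```bash
python3 shot.py pics/w13.png;python3 - <<'E'
from h import *
move([585.5,342,240],-5.5)
E
```

```text
[ 570.4 -123.2  253. ] 50.0 28.5667
[-0.4289, -0.0019, -0.0024, 0.0212, -0.7659, -0.1233] rows>=11.2 width 50.0 t 28.6
```

View pics/w13.png

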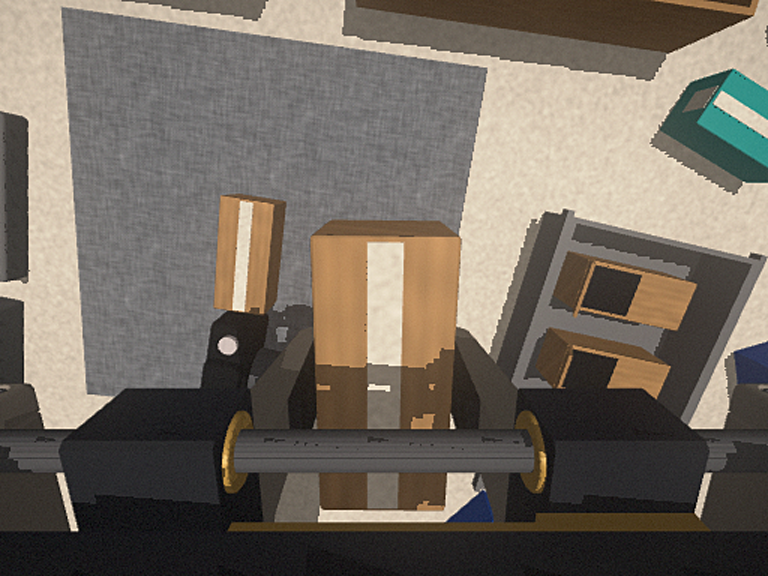

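The carton has not slipped this time (front width 148 px). I'll carry it to the plate.

>>> carry_out(series=[[[-0.04,0,0,0.02,-0.06,-0.01,0],[-0.08,0,0,0.02,-0.12,-0.02,0],[-0.12,0,0,0.02,-0.18,-0.03,0],[-0.16,0,0,0.02,-0.24,-0.04,0],[-0.19,0,0,0.02,-0.3,-0.05,0],[-0.22,0,0,0.02,-0.36,-0.06,0],[-0.25,0,0,0.02,-0.42,-0.07,0],[-0.28,0,0,0.02,-0.48,-0.08,0],[-0.31,0,0,0.02,-0.54,-0.09,0],[-0.34,0,0,0.02,-0.6,-0.1,0],[-0.37,0,0,0.02,-0.65,-0.11,0],[-0.4,0,0,0.02,-0.7,-0.115,0],[-0.42,0,0,0.02,-0.74,-0.12,0],[-0.429,0,0,0.02,-0.766,-0.123,0],[-0.429,0,0,0.02,-0.766,-0.123,0],[-0.429,0,0,0.02,-0.766,-0.123,0],[-0.429,0,0,0.02,-0.766,-0.123,0]]])

```text
t: 29.98
tcp_pos: [584.1, 340.1, 237.3]
orientation: [[0.002, 0.995, -0.098], [-0.002, -0.098, -0.995], [-1.0, 0.002, 0.001]]
wrist_force: [0.5, -0.9, -2.7]
width: 49.7
```

```bash
python3 shot.py pics/w14.png;python3 - <<'E'
from h import *
move([585.5,342,107],-5.5)
E
```

```text
[584.4 339.9 237.7] 49.6 30.0333
[-0.0009, 0.0004, -0.0009, 0.2178, 0.0009, -0.004] rows>=3.1 width 49.6 t 30.0
```

View pics/w14.png

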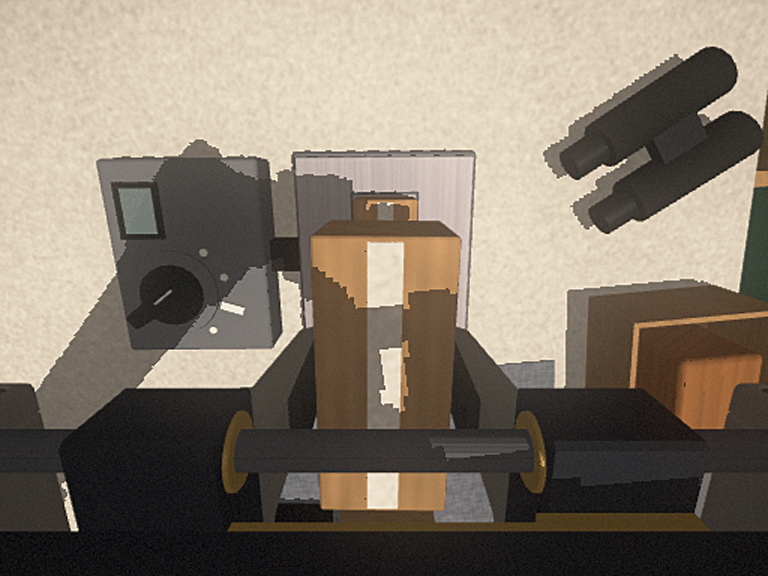

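```bash
python3 - <<'E'
from wm import *
rep('hand',W([(321,509),(445,509),(461,236),(311,236)],277))
rep('placed1',W([(412,198),(358,198),(358,198),(412,198)],94))
E
```

```text
hand [584.2 342.8 277. ] edges [ 49. 108.  48. 108.] yaw 83.8
placed1 [590.7 397.9  94. ] edges [41.  0. 41.  0.] yaw 0.0
```

>>> carry_out(series=[[[0,0,0,0.05,0.001,0,0],[0,0,0,0.1,0.001,0,0],[0,0,0,0.15,0.001,0,0],[0,0,0,0.19,0.001,0,0],[0,0,0,0.21,0.001,0,0],[0,0,0,0.216,0.001,0,0],[0,0,0,0.216,0.001,0,0],[0,0,0,0.216,0.001,0,0]]])

```text
t: 30.7
tcp_pos: [585.7, 342.5, 110.4]
orientation: [[0.005, 0.995, -0.096], [0.002, -0.096, -0.995], [-1.0, 0.005, -0.002]]
wrist_force: [-0.2, 0.1, -1.5]
width: 49.7
```

>>> carry_out(series=[[[0,0,0,0.004,0,0,0],[0,0,0,0.004,0,0,0]]])

```text
t: 30.87
tcp_pos: [585.3, 342.7, 107.7]
orientation: [[0.005, 0.995, -0.096], [0.002, -0.096, -0.995], [-1.0, 0.005, -0.002]]
wrist_force: [-0.1, -0.2, -1.9]
width: 50.0
```

>>> carry_out(series=[[[0,0,0,0,0,0.005,0],[0,0,0,0.005,0,0.005,0],[0,0,0,0.005,0,0.005,0]]])

```text
t: 31.12
tcp_pos: [585.2, 339.2, 104.7]
orientation: [[0.005, 0.995, -0.096], [0.001, -0.096, -0.995], [-1.0, 0.005, -0.001]]
wrist_force: [-0.0, -1.0, 3.8]
width: 50.1
```

>>> carry_out(series=[[[0,0,0,0.002,0,0,0],[0,0,0,0.002,0,0,0]]])

```text
t: 31.28
tcp_pos: [585.2, 339.2, 104.6]
orientation: [[0.005, 0.995, -0.096], [0.0, -0.096, -0.995], [-1.0, 0.005, -0.001]]
wrist_force: [-2.6, -3.6, 10.8]
width: 50.0
```

Contact came at the expected height. I'll release and rise.

>>> carry_out(series=[[[0,0,0,-0.002,0,0,0],[0,0,0,-0.002,0,0,1],[0,0,0,-0.002,0,0,1],[0,0,0,-0.002,0,0,1],[0,0,0,-0.002,0,0,1],[0,0,0,-0.002,0,0,1],[0,0,0,-0.24,0,0,1],[0,0,0,-0.24,0,0,1],[0,0,0,-0.24,0,0,1],[0,0,0,-0.24,0,0,1],[0,0,0,-0.24,0,0,1],[0,0,0,-0.24,0,0,1],[0,0,0,-0.24,0,0,1]]])

```text
t: 32.37
tcp_pos: [583.4, 338.5, 244.7]
orientation: [[0.001, 0.995, -0.096], [-0.001, -0.096, -0.995], [-1.0, 0.001, 0.001]]
wrist_force: [1.0, 0.6, -1.3]
width: 91.9
```

```bash
python3 shot.py pics/w15.png; python3 - <<'E'
from h import *
move([557,9,200],-91)
E
```

```text
[583.3 338.4 244.1] 91.8 32.4167
[0.4751, 0.0002, -0.0004, 0.0742, 0.0088, 0.5506] rows>=11.9 width 91.8 t 32.4
```

View pics/w15.png

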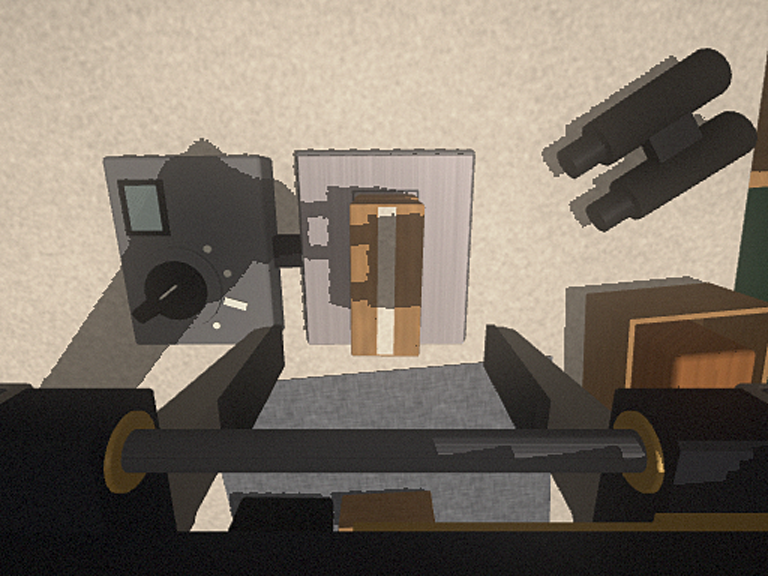

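```bash
python3 - <<'E'
from wm import *
rep('top2',W([(352,356),(420,356),(424,203),(350,203)],144))
E
```

```text
top2 [585.3 341.  144. ] edges [ 50. 110.  49. 110.] yaw 84.2
```

>>> carry_out(series=[[[0.475,0,0,0,0.009,0.55,1],[0.475,0,0,0,0.009,0.55,1],[0.475,0,0,0,0.009,0.55,1],[0.475,0,0,0,0.009,0.55,1],[0.475,0,0,0.04,0.009,0.55,1],[0.475,0,0,0.074,0.009,0.55,1],[0.475,0,0,0.074,0.009,0.55,1],[0.475,0,0,0.074,0.009,0.55,1],[0.475,0,0,0.074,0.009,0.55,1],[0.475,0,0,0.074,0.009,0.55,1],[0.475,0,0,0.074,0.009,0.55,1],[0.475,0,0,0.074,0.009,0.55,1],[0.475,0,0,0.074,0.009,0.55,1],[0.475,0,0,0.074,0.009,0.55,1],[0.475,0,0,0.074,0.009,0.55,1],[0.475,0,0,0.074,0.009,0.55,1]]])

```text
t: 33.75
tcp_pos: [557.6, 10.3, 201.0]
orientation: [[0.002, -0.015, -1.0], [0.001, -1.0, 0.015], [-1.0, -0.001, -0.002]]
wrist_force: [-0.2, -0.5, 0.3]
width: 91.4
```

```bash
python3 shot.py pics/w16.png; python3 - <<'E'
from h import *
move([557,9,9.5],-91)
E
```

```text
[557.7  10.3 201.1] 92.1 33.8
[0.0006, -0.0007, 0.0003, 0.3193, 0.0025, 0.0018] rows>=4.6 width 92.1 t 33.8
```

View pics/w16.png

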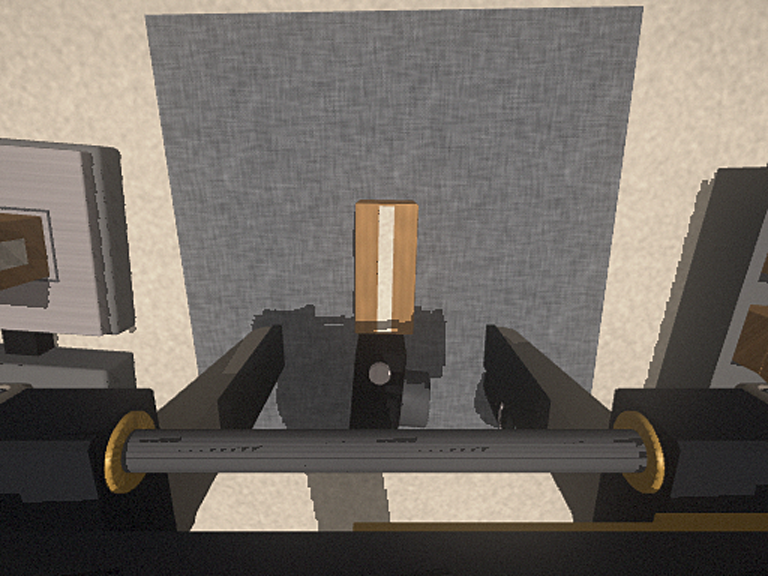

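```bash
python3 - <<'E'
from wm import *
P=W([(355,331),(413,331),(418,203),(355,203)],50)
rep('S3',P);c=P.mean(0);move([c[0],c[1],9.5],-91)
E
```

```text
S3 [557.9   9.7  50. ] edges [ 49. 107.  49. 107.] yaw -1.9
[0.0006, -0.0007, 0.0003, 0.3193, 0.0013, 0.0004] rows>=4.6 width 92.1 t 33.8
```

>>> carry_out(series=[[[0.003,0,0,0.319,0.001,0,1],[0.003,0,0,0.319,0.001,0,1],[0.003,0,0,0.319,0.001,0,1],[0.003,0,0,0.319,0.001,0,1],[0.003,0,0,0.319,0.001,0,1],[0.003,0,0,0.319,0.001,0,1],[0.003,0,0,0.319,0.001,0,1],[0.003,0,0,0.319,0.001,0,0],[0.003,0,0,0.319,0.001,0,0],[0.003,0,0,0.319,0.001,0,0],[0.003,0,0,0.319,0.001,0,0],[0.003,0,0,0.319,0.001,0,0],[0.003,0,0,0.319,0.001,0,0],[0.003,0,0,0.319,0.001,0,0]]])

```text
t: 34.97
tcp_pos: [558.7, 9.6, 10.6]
orientation: [[0.004, -0.027, -1.0], [0.0, -1.0, 0.027], [-1.0, -0.001, -0.004]]
wrist_force: [-0.7, 0.0, 2.4]
width: 50.0
```

>>> carry_out(series=[[[0,0,0,-0.05,0,0,0],[0,0,0,-0.1,0,0,0],[0,0,0,-0.15,0,0,0],[0,0,0,-0.2,0,0,0],[0,0,0,-0.25,0,0,0],[0,0,0,-0.3,0,0,0],[0,0,0,-0.35,0,0,0],[0,0,0,-0.4,0,0,0],[0,0,0,-0.43,0,0,0],[0,0,0,-0.43,0,0,0],[0,0,0,-0.43,0,0,0]]])

```text
t: 35.88
tcp_pos: [557.7, 9.5, 268.3]
orientation: [[0.004, -0.027, -1.0], [0.0, -1.0, 0.027], [-1.0, -0.0, -0.004]]
wrist_force: [-0.1, 0.1, -2.4]
width: 49.9
```

```bash
python3 - <<'E'
from h import *
move([585.5,339,260],-5.5)
E
```

```text
[-0.4779, -0.0011, -0.0008, 0.0142, -0.5501, -0.0316] rows>=12.0 width 49.9 t 35.9
```

>>> carry_out(series=[[[-0.04,0,0,0.01,-0.04,-0.002,0],[-0.08,0,0,0.01,-0.08,-0.005,0],[-0.12,0,0,0.01,-0.13,-0.008,0],[-0.16,0,0,0.01,-0.18,-0.01,0],[-0.2,0,0,0.01,-0.23,-0.013,0],[-0.24,0,0,0.01,-0.28,-0.016,0],[-0.28,0,0,0.01,-0.33,-0.019,0],[-0.32,0,0,0.014,-0.38,-0.022,0],[-0.36,0,0,0.014,-0.42,-0.025,0],[-0.4,0,0,0.014,-0.46,-0.028,0],[-0.43,0,0,0.014,-0.5,-0.03,0],[-0.46,0,0,0.014,-0.53,-0.032,0],[-0.478,0,0,0.014,-0.55,-0.032,0],[-0.478,0,0,0.014,-0.55,-0.032,0],[-0.478,0,0,0.014,-0.55,-0.032,0],[-0.478,0,0,0.014,-0.55,-0.032,0],[-0.478,0,0,0.014,-0.55,-0.032,0],[-0.478,0,0,0.014,-0.55,-0.032,0]]])

```text
t: 37.38
tcp_pos: [586.1, 337.6, 259.8]
orientation: [[0.003, 0.995, -0.098], [-0.0, -0.098, -0.995], [-1.0, 0.003, -0.0]]
wrist_force: [0.1, -0.4, -1.3]
width: 49.7
```

```bash
python3 shot.py pics/w17.png;python3 - <<'E'
from h import *
move([585.5,339,157],-5.5)
E
```

```text
[586.  337.9 260. ] 50.0 37.4333
[-0.0005, -0.0001, -0.0011, 0.1717, -0.0017, -0.0017] rows>=2.5 width 50.0 t 37.4
```

View pics/w17.png

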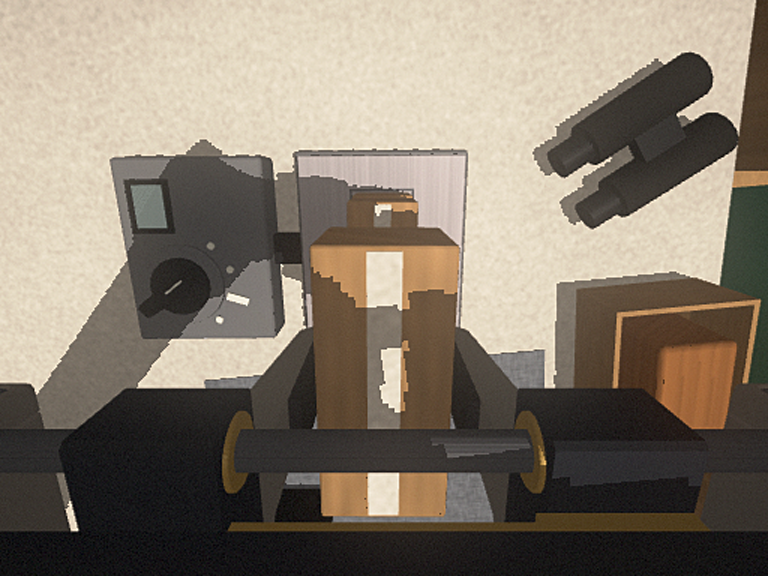

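```bash
python3 - <<'E'
from wm import *
rep('hand',W([(321,516),(444,516),(460,245),(311,245)],299))
E
```

```text
hand [585.6 336.9 299. ] edges [ 49. 109.  48. 108.] yaw 83.8
```

>>> carry_out(series=[[[0,0,0,0.04,-0.001,-0.003,0],[0,0,0,0.08,-0.001,-0.003,0],[0,0,0,0.12,-0.001,-0.003,0],[0,0,0,0.15,-0.001,-0.003,0],[0,0,0,0.165,-0.001,-0.003,0],[0,0,0,0.168,-0.001,-0.003,0],[0,0,0,0.168,-0.001,-0.003,0],[0,0,0,0.168,-0.001,-0.003,0]]])

```text
t: 38.1
tcp_pos: [586.2, 341.4, 160.6]
orientation: [[0.005, 0.995, -0.096], [0.002, -0.096, -0.995], [-1.0, 0.005, -0.002]]
wrist_force: [0.2, -0.4, -1.3]
width: 49.9
```

>>> carry_out(series=[[[0,0,0,0.004,0,0,0],[0,0,0,0.004,0,0,0]]])

```text
t: 38.27
tcp_pos: [586.0, 341.1, 157.7]
orientation: [[0.004, 0.995, -0.096], [0.001, -0.096, -0.995], [-1.0, 0.004, -0.002]]
wrist_force: [-0.6, 0.2, -0.9]
width: 49.7
```

>>> carry_out(series=[[[0,0,0,0.005,0,0,0],[0,0,0,0.005,0,0,0],[0,0,0,0.005,0,0,0]]])

```text
t: 38.52
tcp_pos: [586.2, 341.3, 154.6]
orientation: [[0.005, 0.995, -0.096], [0.002, -0.096, -0.995], [-1.0, 0.004, -0.002]]
wrist_force: [-0.4, -0.1, 2.1]
width: 49.7
```

>>> carry_out(series=[[[0,0,0,0.002,0,0,0],[0,0,0,0.002,0,0,0]]])

```text
t: 38.68
tcp_pos: [586.2, 341.3, 154.6]
orientation: [[0.005, 0.995, -0.096], [0.001, -0.096, -0.995], [-1.0, 0.005, -0.002]]
wrist_force: [-0.4, -2.0, 8.5]
width: 50.0
```

>>> carry_out(series=[[[0,0,0,-0.002,0,0,0],[0,0,0,-0.002,0,0,1],[0,0,0,-0.002,0,0,1],[0,0,0,-0.002,0,0,1],[0,0,0,-0.002,0,0,1],[0,0,0,-0.002,0,0,1],[0,0,0,-0.2,0,0,1],[0,0,0,-0.2,0,0,1],[0,0,0,-0.2,0,0,1],[0,0,0,-0.2,0,0,1],[0,0,0,-0.2,0,0,1],[0,0,0,-0.2,0,0,1]]])

```text
t: 39.68
tcp_pos: [585.0, 340.4, 271.9]
orientation: [[0.003, 0.995, -0.096], [-0.0, -0.096, -0.995], [-1.0, 0.003, 0.0]]
wrist_force: [1.0, -0.1, 0.4]
width: 92.0
```

```bash
python3 shot.py pics/w18.png; python3 - <<'E'
from h import *
for n in ('scene','side'):cv2.imwrite(f'pics/{n}2.png',cv2.resize(r.get_image(n)[:,:,::-1],(768,576),interpolation=cv2.INTER_CUBIC))
E
```

```text
[584.7 340.1 271. ] 92.2 39.7333
```

View pics/w18.png

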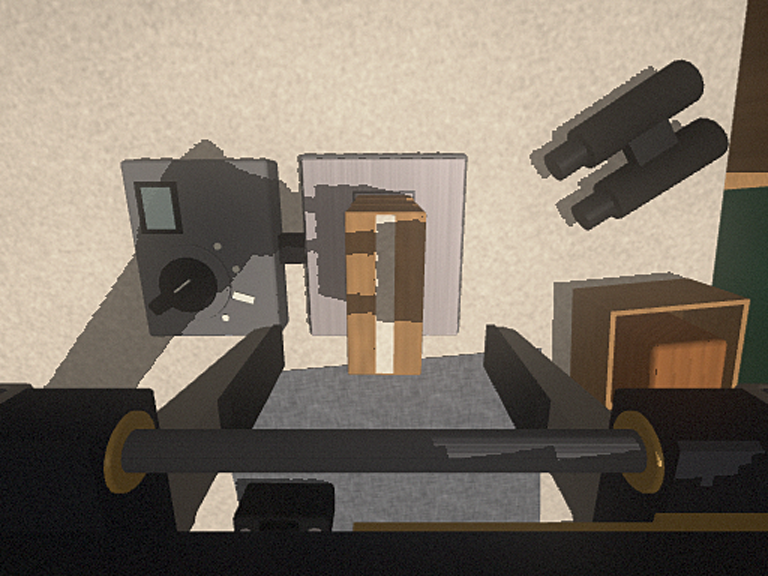

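View pics/scene2.png

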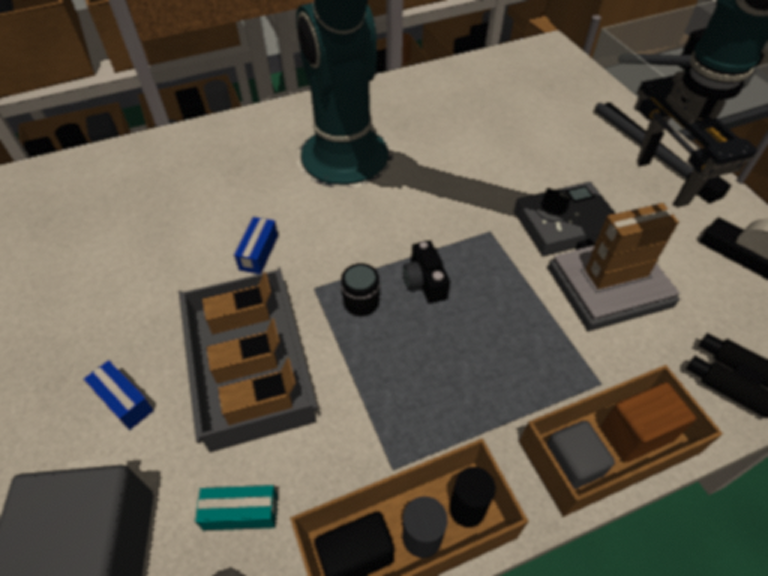

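View pics/side2.png

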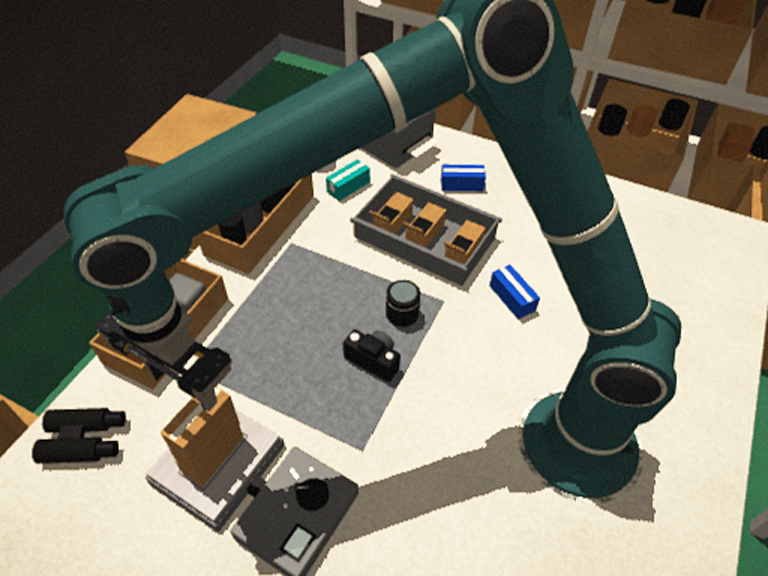

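The bin holds all three burst cartons, the mat holds only the camera and lens, and the column of three stands on the plate. Next is the knob.

```bash
python3 - <<'E'
from wm import *
rep('top3',W([(348,375),(420,375),(426,210),(345,210)],194))
move([388,328,230],117)
E
```

```text
top3 [585.5 340.1 194. ] edges [ 49. 110.  49. 110.] yaw 84.0
[-0.6805, 0.0003, 0.0003, 0.0676, -0.3244, 0.0513] rows>=17.1 width 91.9 t 39.8
```

>>> carry_out(series=[[[-0.68,0,0,0,-0.324,0.051,1],[-0.68,0,0,0,-0.324,0.051,1],[-0.68,0,0,0,-0.324,0.051,1],[-0.68,0,0,0,-0.324,0.051,1],[-0.68,0,0,0,-0.324,0.051,1],[-0.68,0,0,0.068,-0.324,0.051,1],[-0.68,0,0,0.068,-0.324,0.051,1],[-0.68,0,0,0.068,-0.324,0.051,1],[-0.68,0,0,0.068,-0.324,0.051,1],[-0.68,0,0,0.068,-0.324,0.051,1],[-0.68,0,0,0.068,-0.324,0.051,1],[-0.68,0,0,0.068,-0.324,0.051,1],[-0.68,0,0,0.068,-0.324,0.051,1],[-0.68,0,0,0.068,-0.324,0.051,1],[-0.68,0,0,0.068,-0.324,0.051,1],[-0.68,0,0,0.068,-0.324,0.051,1],[-0.68,0,0,0.068,-0.324,0.051,1],[-0.68,0,0,0.068,-0.324,0.051,1],[-0.68,0,0,0.068,-0.324,0.051,1],[-0.68,0,0,0.068,-0.324,0.051,1]]])

```text
t: 41.5
tcp_pos: [388.7, 328.8, 230.7]
orientation: [[0.002, -0.45, 0.893], [0.0, 0.893, 0.45], [-1.0, -0.001, 0.002]]
wrist_force: [0.4, -0.3, 0.1]
width: 92.2
```

```bash
python3 shot.py pics/w19.png
```

```text
[388.8 328.8 230.9] 91.9 41.55
```

View pics/w19.png

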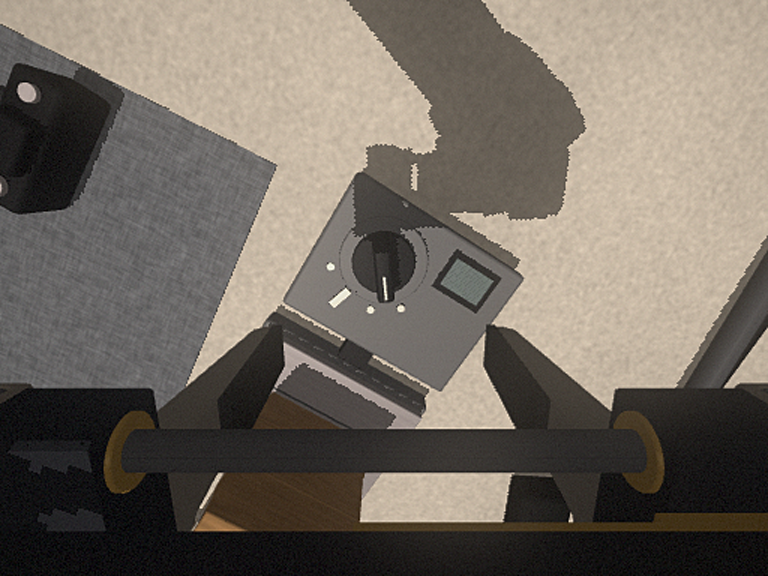

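```bash
python3 - <<'E'
from wm import *
im=cv2.imread('pics/w19.png'); cv2.imwrite('pics/w19c.png',cv2.resize(im[160:360,270:470],(800,800),interpolation=cv2.INTER_CUBIC)[:600])
m=W([(401,309),(370,310),(340,297),(331,267)],45);print(m.round(1))
print('ptr',W([(386,298),(385,277)],88).round(1))
E
```

```text
[[421.8 363.9  45. ]
 [435.6 338.6  45. ]
 [436.7 308.4  45. ]
 [414.7 289.2  45. ]]
ptr [[406.7 340.4  88. ]
 [391.4 331.8  88. ]]
```

View pics/w19c.png

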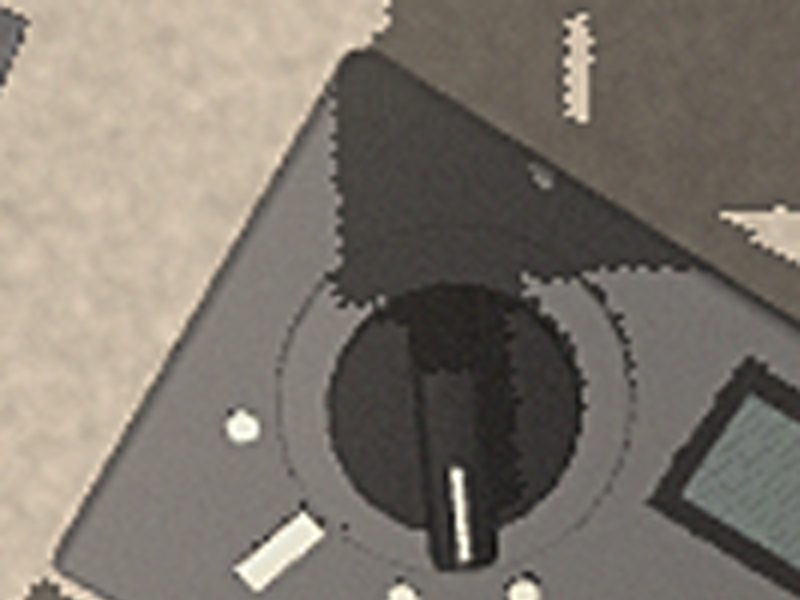

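```bash
python3 - <<'E'
from wm import *
from scipy.optimize import least_squares
f=lambda p:(270+p[0]/4,160+p[1]/4)
print('disc',W([f((455,406))],56).round(1),'ring',W([f((456,400))],44).round(1))
P=W([f((456,468)),f((466,560))],88);d=P[1]-P[0];print('ptr',P.round(1),np.degrees(np.arctan2(d[1],d[0])))
E_=W([f((418,370)),f((432,545))],88);d=E_[1]-E_[0];print('bar edge',np.degrees(np.arctan2(d[1],d[0])))
M=W([(401,309),(370,310),(340,297),(331,267)],45)[:,:2];th=np.array([0,.6,1.2,1.8])
def g(p):
    R=np.array([p[4],p[4],53,p[4]]);return (np.c_[p[0]+R*np.cos(p[3]-th),p[1]+R*np.sin(p[3]-th)]-M).ravel()
o=least_squares(g,[388,328,50,.8,50]);print(o.x.round(2),np.degrees(o.x[3]),np.abs(o.fun).max())
E
```

```text
disc [[386.7 328.3  56. ]] ring [[387.7 329.1  44. ]]
ptr [[391.8 331.1  88. ]
 [408.1 341.6  88. ]] 32.73348479819606
bar edge 30.8675124032446
[3.88350e+02 3.29350e+02 6.71849e+03 8.00000e-01 4.80900e+01] 45.78070851320255 0.4595261032709459
```

```bash
python3 - <<'E'
from h import *
move([387.7,329,63.5],121.5)
E
```

```text
[-0.0262, 0.0008, 0.0003, 0.279, 0.0014, -0.0022] rows>=4.0 width 91.9 t 41.5
```

>>> carry_out(series=[[[-0.026,0,0,0.279,0.001,-0.002,1],[-0.026,0,0,0.279,0.001,-0.002,1],[-0.026,0,0,0.279,0.001,-0.002,1],[-0.026,0,0,0.279,0.001,-0.002,1],[-0.026,0,0,0.279,0.001,-0.002,1],[-0.026,0,0,0.279,0.001,-0.002,1],[-0.026,0,0,0.279,0.001,-0.002,1],[-0.026,0,0,0.279,0.001,-0.002,0],[-0.026,0,0,0.279,0.001,-0.002,0],[-0.026,0,0,0.279,0.001,-0.002,0],[-0.026,0,0,0.279,0.001,-0.002,0],[-0.026,0,0,0.279,0.001,-0.002,0],[-0.026,0,0,0.279,0.001,-0.002,0],[-0.026,0,0,0.279,0.001,-0.002,0],[-0.026,0,0,0.279,0.001,-0.002,0],[-0.026,0,0,0.279,0.001,-0.002,0]]])

```text
t: 42.88
tcp_pos: [388.0, 329.0, 63.7]
orientation: [[0.003, -0.524, 0.852], [0.001, 0.852, 0.524], [-1.0, -0.001, 0.003]]
wrist_force: [0.1, -0.9, 0.0]
width: 34.0
```

```bash
python3 - <<'E'
from h import *
move([387.7,329,63.5],67)
print(r.state()['ft_torque'])
E
```

```text
[0.3033, 0.001, -0.0001, 0.0004, 0.0002, -0.0005] rows>=7.6 width 34.0 t 42.9
[ 0.10516919 -0.09502521  0.00531777]
```

>>> carry_out(series=[[[0,0,0,0,0,0,0],[0,0,0,0,0,0,0],[0,0,0,0,0,0,0],[0,0,0,0,0,0,0],[0,0,0,0,0,0,0],[0,0,0,0,0,0,0]]])

```text
t: 43.38
tcp_pos: [388.5, 328.3, 63.7]
orientation: [[0.004, -0.523, 0.852], [-0.001, 0.852, 0.523], [-1.0, -0.003, 0.003]]
wrist_force: [1.2, -4.4, 2.0]
width: 14.0
```

>>> carry_out(series=[[[0.025,0,0,0,0,0,0],[0.05,0,0,0,0,0,0],[0.075,0,0,0,0,0,0],[0.1,0,0,0,0,0,0],[0.125,0,0,0,0,0,0],[0.15,0,0,0,0,0,0],[0.175,0,0,0,0,0,0],[0.2,0,0,0,0,0,0],[0.225,0,0,0,0,0,0],[0.25,0,0,0,0,0,0],[0.275,0,0,0,0,0,0],[0.303,0,0,0,0,0,0],[0.303,0,0,0,0,0,0],[0.303,0,0,0,0,0,0],[0.303,0,0,0,0,0,0],[0.303,0,0,0,0,0,0]]])

```text
t: 44.72
tcp_pos: [388.5, 328.3, 63.7]
orientation: [[0.003, 0.389, 0.921], [-0.001, 0.921, -0.389], [-1.0, 0.001, 0.003]]
wrist_force: [2.4, -4.4, 3.2]
width: 14.2
```

>>> carry_out(series=[[[0,0,0,0,0,0,1],[0,0,0,0,0,0,1],[0,0,0,0,0,0,1],[0,0,0,0,0,0,1],[0,0,0,0,0,0,1],[0,0,0,0,0,0,1],[0,0,0,-0.3,0,0,1],[0,0,0,-0.3,0,0,1],[0,0,0,-0.3,0,0,1],[0,0,0,-0.3,0,0,1],[0,0,0,-0.3,0,0,1],[0,0,0,-0.3,0,0,1],[0,0,0,-0.3,0,0,1]]])

```text
t: 45.8
tcp_pos: [387.8, 328.6, 243.7]
orientation: [[0.004, 0.39, 0.921], [0.0, 0.921, -0.39], [-1.0, 0.002, 0.004]]
wrist_force: [-0.1, 0.1, -1.3]
width: 92.3
```

```bash
python3 shot.py pics/w20.png; python3 - <<'E'
import cv2
im=cv2.imread('pics/w20.png'); cv2.imwrite('pics/w20c.png',cv2.resize(im[160:360,270:470],(600,600),interpolation=cv2.INTER_CUBIC))
E
```

```text
[387.3 328.1 242.6] 91.8 45.85
```

View pics/w20c.png

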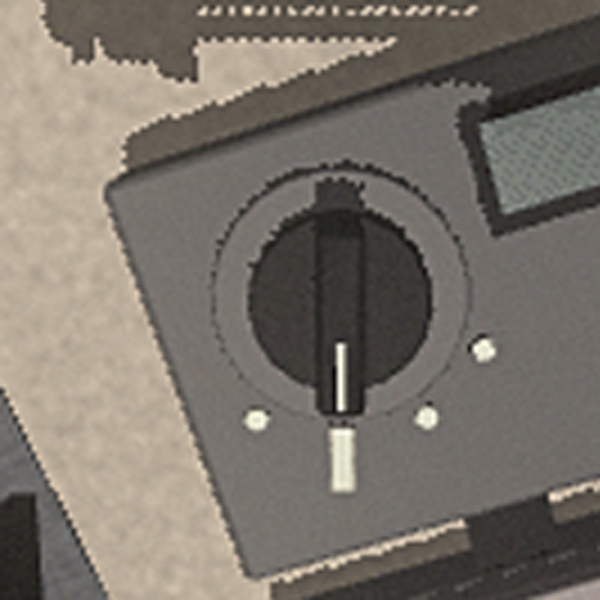

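The pointer (340,345→410) lines up with the white rib (342,460). I'll take a last look at the whole scene, then hand in.

```bash
python3 - <<'E'
from wm import *
P=W([(270+341/3,160+345/3),(270+341/3,160+410/3)],88);d=P[1]-P[0];print('pointer',np.degrees(np.arctan2(d[1],d[0])), 'value',np.radians(45.8-np.degrees(np.arctan2(d[1],d[0]))))
a=[r.get_image(n)[:,:,::-1] for n in ('scene','side')]
cv2.imwrite('pics/fin.png',cv2.resize(np.vstack([a[0][100:320],a[1][90:384]]),None,fx=1.15,fy=1.15))
E
```

```text
pointer -23.01605155007914 value 1.2010666777710284
```

View pics/fin.png

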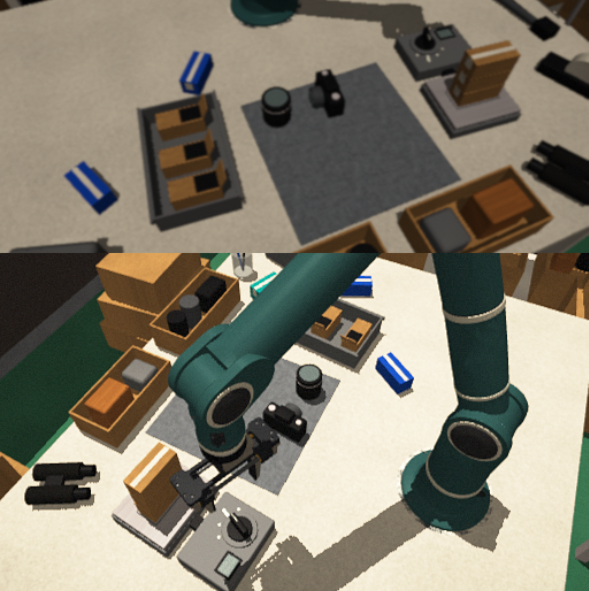

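The scene view shows three burst cartons in the bin, an upright column of three on the plate, and the camera and lens on the mat. The robot is clear of everything.

```bash
python3 - <<'E'
from rig import r
print(r.finish_job())
E
```

```text
the job is handed in; nothing more can be done
None
```

The job is done and handed in at about 46 s of the 210 s allowed. All three burst cartons are in the reject bin, and the three sealed ones are stacked in a single column on the scale. The selector is at the weigh rib.

**Last checks**
- **Column:** in the wrist view taken after each release, the three cartons were at about (585,343), (585,341) and (585.5,340) mm. The rectangle's centre is at about (585.5,342). Each carton's length was within about 1° of the rectangle's.
- **Selector:** it reads about 1.20 rad from the pointer and the marks.
- **Bin and bystanders:** the final pictures show the burst cartons in the bin, the column upright, and the camera and lens on the mat. I did not measure how far the camera or lens may have shifted. The robot was clear of everything.

**What disagreed**
- **Slipped grips:** the last burst carton and the first sealed one sat about 10 mm off in the grip. I corrected for this before setting each down, lowering the sealed one in small steps until the force showed contact.
- **Camera views:** the fixed cameras differed from each other by up to about 7 mm, so I used the wrist camera for the final positions.

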